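# Open the dispensing bureau and lay out a carton

## Robot

A 6-joint arm with a two-finger parallel gripper is mounted at the origin on the work surface. World frame = base frame: x ahead of the robot, y to its left, z up, the work surface at z = 0. Lengths are in m, angles in degrees, forces in N, time in s.
With the tool pointing down it reaches from about 0.3 to 0.75 m from the base axis. Payload 8.5 kg.
Tool frame: the origin (TCP) lies on the centre line of the jaws, within the pads' length; the fingertips stand 14 mm ahead of it and the grasp point (between the pads) lies 5 mm behind it; z points along the fingers, x is the direction in which the jaws open and shut, and the axes are right-handed (so a half turn about z gives the same grasp; the last joint's range is limited). The gripper opens to 85 mm and grips with 20 to 120 N. Pads are 22 mm wide; open, the fingers measure 114 mm over their backs; the gripper's body (76 mm by 85 mm) begins 54 mm behind the grasp point. The pads swing forward as they close: fully open they stand 13 mm farther back than shut.
Start: joints at [-84.127, 21.807, 74.336, -0, 83.858, -12.336], TCP at [0.172, -0.522, 0.245] pointing down, gripper open.
Joint ranges: [-178.18, 178.18], [-50.72, 133.34], [12.68, 142.11], [-81.47, 261.47], [9.98, 163.14], [-165.26, 165.26]. Speed limits (degrees/s): [136.94, 136.94, 180, 180, 180, 180].

## Interface

Orientations are given as a 3x3 rotation matrix whose columns are the frame's x, y, z axes.
In Python, from rig import * gives the robot as it stands.
- The arm moves only by the shell command python3 -m crank 'ROWS' [FORCE]. ROWS is JSON, one flat list of numbers, 7 for each row, row after row: the turn, a rotation vector about the world's x, y, z in rad, then the shift along the world's x, y, z in m, then the opening in per cent of the stroke, from 0 (shut) to 100 (fully open). A call has 1 to 20 rows; each row shifts and turns the commanded pose from where the row before left it; what a row does not reach is not made up. A row lasts 1/10 s, in which the tool goes at most 50 mm and 8.59 degrees, less where a joint would pass 70% of its speed; a pose out of reach is approached as far as the arm can. A call is refused whole if a number of a shift passes 0.05 or a number of a turn 0.15, either way. A call with a gripper value outside its range is refused whole. The fingers move at their own pace and stop on an object; FORCE is the grip in N (left out, the last holds). Time passes only in rows, so rows that do not move let the fingers close. It gives the time, the measured TCP pose, the force and the opening at its end, in the units of the state.
- observe(): the state, without advancing time (a new reading comes with each control period).
- get_image(name): name is "scene" or "top"; returns a dict with "frame" (384x512x3 uint8, red, green, blue), "fov_y" (degrees; the focal length in pixels is half the picture's height over the tangent of half this angle, whatever the lens; pixels are square), "cx", "cy" (the principal point, pixels), "world_to_cam" (4x4, takes a point from world to camera coordinates). Camera axes: x right, y up, looking along -z (the intrinsics and any distortion apply to the point x, -y, -z); pixel columns grow to the right and rows downward; lengths in m; the calibration is good to about 2 mm. A picture is of the moment at which its call begins. There is no depth.
- close_job(): hands the job in, once; it reports no verdict.
The state is a dict: "time_s": time; "q": joint angles; "qvel": joint speeds; "joint_efforts": joint torques, N m; "position": TCP position; "tool_rot": TCP orientation; "ft_force": force on the tool from outside, world axes, zero at the start; "wrist_torque": the same for the moment, N m; "grip_width": finger opening in m.
Only numpy, scipy, OpenCV 4.12 (cv2) and the standard library are available. Lean on these libraries where they do the work, as an engineer would, in place of code of your own. Each camera call takes 0.05 s, during which the arm holds its last target. There are 200 camera calls.

## Task

Get the dispensing bureau ready for labelling: pull both of its slide-out supports right out, then lower the writing flap gently onto them. Lay the thick carton from the tray flat on the lowered flap, on one of its broad sides; there is a glass bottle in it, so set it down with care and do not let it fall or topple over. Leave the other cartons and everything else standing where they are.

Things in the scene. Friction and masses are not known exactly. Their poses are not given: they have to be found in the camera images.
- bureau: fixed table-top wooden drop-front bureau, 336 mm wide (its y), 241 mm deep, 262 mm high. Origin: on the table, straight under the middle of the flap's hinge line; -x points out of its front (towards the robot at yaw 0), z up. Its carcass reaches from 16 mm in front of the origin to 225 mm behind it; a fixed drawer front with a bow pull lies low between the supports
- support_left (a joint): m: how far the left (bureau's +y) slide-out support is pulled out; 0 = in, 0.125 = out at its stop. It slides along the bureau's -x and needs about 1 to 3 N. A wooden bar 22 mm wide and 44 mm high, its top 88 mm over the table, with a round steel knob on its front end; may start a little way out
- support_right (a joint): the same for the right (bureau's -y) support
- support_left_knob (a point): middle of the left support's knob: a cylinder 24 mm in diameter and 16 mm long, its axis along the bureau's x, on a 12 mm neck; 66 mm over the table, 30 mm in front of the support's end, 139 mm to the bureau's +y. The shut flap leans back above it, so a tool leaning some 20 degrees back towards the robot has room
- support_right_knob (a point): the same for the right support's knob, 139 mm to the bureau's -y
- flap (a joint): rad: turn of the writing flap about its level hinge; 0 = shut (leaning 18 degrees back from upright, held by its weight), 1.885 = level, lying on the supports. It swings out to the bureau's -x and falls freely once past upright. Pushed-in supports catch it only close to the hinge, which wrenches it. A board 165 mm deep, 336 mm wide, 16 mm thick, about 0.55 kg
- flap_hinge (a point): middle of the flap's hinge line, 105 mm over the table, straight above the bureau's origin; the hinge runs along the bureau's y. The lowered flap's upper face is level with it, from the hinge to 165 mm out along the bureau's -x
- flap_handle (a point): grip point of the flap's handle: a 10 mm steel bow on the flap's free edge, in the plane of the board, 62 mm long over its two legs (along the bureau's y), sticking out 39 mm (up when shut, to the bureau's -x when level); pinched across both legs from above it turns in the grip. Point: midway between the legs, 27 mm beyond the edge, 192 mm from the hinge, 8 mm below the upper face when level
- carton: the carton to lay out: the thick one of the three white cartons standing upright in the tray, 46 mm (its x) by 64 mm (its y) by 120 mm (its z), about 0.16 kg. Origin: centre of the underside as it stands. Its broad sides are the two faces across its own x
- carton_center (a point): the middle of the carton, 60 mm above its origin along its z
- tray: fixed low plastic tray, 190 mm (x) by 140 mm (y), walls 55 mm high and 4 mm thick, floor 4 mm; the three cartons stand in a row along its x in any order, 56 mm from centre to centre. Origin: centre of the underside. It stands to the left or to the right of the bureau
- box_a: thin white carton, 28 x 64 x 120 mm, standing in the tray, to be left there; origin at the centre of its underside
- box_b: another thin white carton, the same as box_a
- bottle_tray: fixed plastic tray like the first, on the other side, with three loose amber bottles of 46 mm diameter and 105 mm height; origin at the centre of the underside
- bottle_a: amber bottle in the bottle tray, origin at the centre of its underside
- bottle_b: amber bottle in the bottle tray
- bottle_c: amber bottle in the bottle tray
- pen_pot: steel pot of pens, 72 mm in diameter, 155 mm high with the pens, standing beside the bureau; origin at the centre of its underside
- stapler: stapler, 130 mm long, 50 mm high, beside the bureau; origin at the centre of its underside
Things that resemble listed ones, but are neither listed nor needed, are in the scene too. Leave any green or yellow look-alike of the carton alone. What is shaped like the box_a but yellow is not meant.

How it is judged:
By the outcome, as a careful person would: the job done as asked, in the order asked, and still so for the second after the job is handed in, with the robot touching nothing.
It also fails if it takes over 72 s, if anything falls off the work surface, if the arm or the gripper's body presses on something with over 40 N, if the wrist force passes 120 N, or if a joint passes its speed limit or range.

## Working session

There is one attempt and no reset: what is moved stays moved. The work goes in short steps, Python scripts to look and compute and a shell command to move; the robot and the scene stay as the last step left them, time stands still between calls to the robot, and variables do not carry over. Pictures are saved under pics/ and viewed, about 8 in all and at most 12, crops included, and the job is handed in when it is done.

```bash
ls; mkdir -p pics
python3 - <<'E'
from rig import *
import cv2,numpy as np
for n in("scene","top"):
    d=get_image(n);cv2.imwrite(f"pics/{n}0.png",d["frame"][:,:,::-1]);print(n,d["fov_y"],d["cx"],d["cy"],np.round(d["world_to_cam"],3).tolist(),[k for k in d])
    np.savez(f"{n}0.npz",**{k:v for k,v in d.items() if v is not None})
s=observe();print(s)
E
```

```text
pics
scene 47.94357718168784 258.76558334845106 190.7732955598424 [[0.771, 0.637, 0.002, -0.368], [-0.524, 0.633, 0.569, 0.153], [0.362, -0.44, 0.822, -1.844], [0.0, 0.0, 0.0, 1.0]] ['frame', 'fov_y', 'cx', 'cy', 'world_to_cam']
top 45.49879965559832 252.0688447350736 196.14793216549117 [[-0.008, -1.0, -0.021, 0.012], [0.998, -0.01, 0.061, -0.464], [-0.061, -0.02, 0.998, -1.656], [0.0, 0.0, 0.0, 1.0]] ['frame', 'fov_y', 'cx', 'cy', 'world_to_cam']
{'time_s': 0.1, 'q': array([-8.41269887e+01,  2.18356920e+01,  7.43783770e+01, -6.57510388e-04,
        8.38610450e+01, -1.23358173e+01]), 'qvel': array([ 0.04049597, -0.18276442, -0.17242484,  0.00822975, -0.02975305,
        0.01818687]), 'joint_efforts': array([ 2.19720459e-03, -4.49224091e+01, -2.31658441e+01, -2.55107097e-04,
        3.67034721e-03,  8.73906686e-06]), 'position': array([ 0.17183285, -0.52220117,  0.24479897]), 'tool_rot': array([[ 3.12482373e-01, -9.49923547e-01, -1.45495259e-04],
       [-9.49922692e-01, -3.12482291e-01,  1.30293662e-03],
       [-1.28315487e-03, -2.68935479e-04, -9.99999141e-01]]), 'ft_force': array([-0.63762407,  0.95568924,  0.40395197]), 'wrist_torque': array([ 0.02821564, -0.00442871,  0.01676318]), 'grip_width': 0.08509688332126748}
```

View pics/scene0.png

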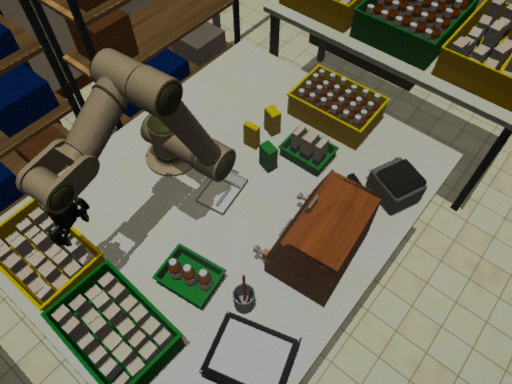

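View pics/top0.png

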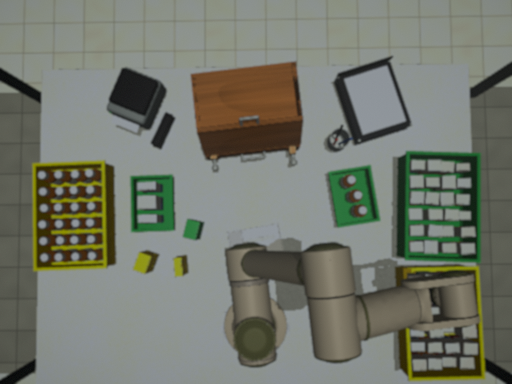

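The scene view shows the bureau at (325,235), the carton tray at (308,147) and the bottles at (190,275). In the top view the knobs are at about (215,165) and (292,158), the flap handle at (249,119), and the carton tray at (152,203) to the robot's left. I'll take enlarged crops next.

Run:
```python
import cv2,numpy as np
t=cv2.imread("pics/top0.png");s=cv2.imread("pics/scene0.png")
def c(im,x,y,w,h,k):
    return cv2.resize(im[y:y+h,x:x+w],(w*k,h*k),interpolation=cv2.INTER_CUBIC)
A=c(t,185,55,130,120,3*1); 
a=c(t,185,95,130,90,6); b=c(t,125,170,55,70,3); 
cv2.imwrite("pics/c1.png",cv2.resize(np.vstack([c(t,185,55,130,125,4)]),None,fx=1.25,fy=1.2))
r1=np.hstack([c(t,185,60,130,120,3),c(t,125,165,55,72,5)])
r2=c(s,240,115,150,190,3)
h=600
r1=np.hstack([c(t,120,165,60,72,6),c(s,270,115,75,72,6)[:, :440]])
cv2.imwrite("pics/c2.png",r1)
```

```text
(no output)
```

View pics/c1.png

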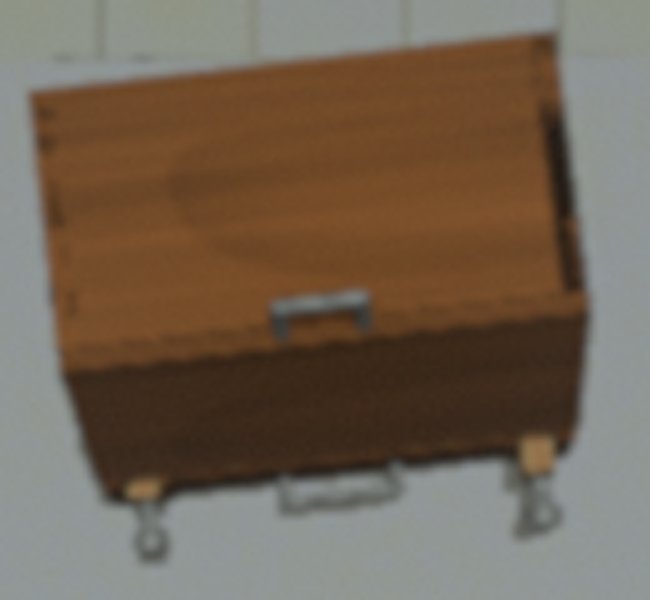

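View pics/c2.png

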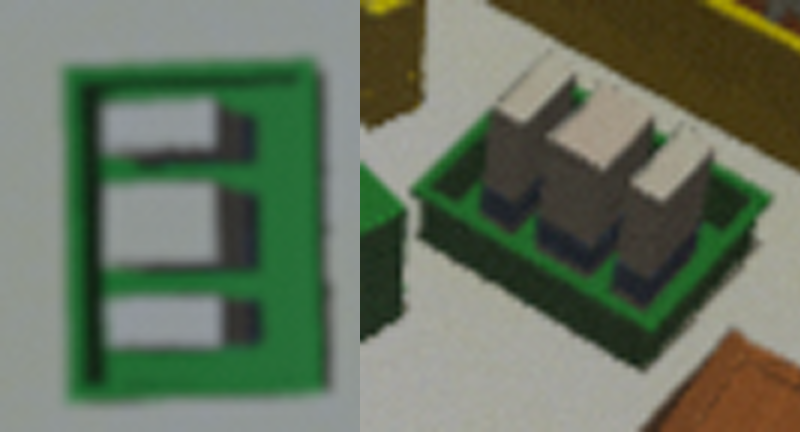

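```bash
cat > h.py <<'E'
import numpy as np,cv2
def K(d):
    f=d["frame"].shape[0]/2/np.tan(np.radians(float(d["fov_y"]))/2);return f
def ray(d,u,v):
    W=np.array(d["world_to_cam"]);R=W[:3,:3];c=-R.T@W[:3,3]
    return c,R.T@np.array([(u-d["cx"])/K(d),-(v-d["cy"])/K(d),-1])
def onz(d,u,v,z):
    c,r=ray(d,u,v);return c+r*(z-c[2])/r[2]
def proj(d,p):
    W=np.array(d["world_to_cam"]);q=W[:3,:3]@np.asarray(p,float)+W[:3,3]
    return d["cx"]+K(d)*q[0]/-q[2],d["cy"]-K(d)*q[1]/-q[2]
class B:
    def __init__(s,o,yaw): s.o=np.array([*o[:2],0]);s.y=yaw;c,n=np.cos(yaw),np.sin(yaw);s.R=np.array([[c,-n,0],[n,c,0],[0,0,1]])
    def __call__(s,*p): return s.o+s.R@np.array(p)
E
python3 - <<'E'
from h import *
t=dict(np.load("top0.npz"));s=dict(np.load("scene0.npz"))
P=lambda X,Y,z:onz(t,185+X/5-.4,55+Y/4.8-.4,z)
bl,br=P(30,92,.262),P(555,35,.262)
e=bl-br;yaw=np.arctan2(-e[0],e[1]);print("w",np.linalg.norm(e),"yaw",np.degrees(yaw))
fl,fr=P(110,497,.08),P(572,450,.08)
e2=P(272,295,.3)-P(368,290,.3)
b=B((0,0),yaw);o=(bl+br)/2-b.R@[.225,0,0];b=B(o,yaw);print("origin",o)
loc=lambda p:b.R.T@(p-b.o)
for n,X,Y,z in(("kL",152,545,.066),("kR",540,518,.066),("endL",145,500,.088),("endR",537,472,.088),("bow",320,297,.3)):
    p=P(X,Y,z);print(n,p.round(4),"local",loc(p).round(4))
# tray+cartons: c2 scale6 origin (120,165)
Q=lambda X,Y,z:onz(t,120+X/6-.4,165+Y/6-.4,z)
for n,pts in(("carton",[(105,188),(217,185),(217,267),(105,268)]),("a",[(103,102),(216,100),(216,150),(103,155)]),("b",[(106,299),(222,296),(222,345),(106,348)])):
    q=[Q(x,y,.124) for x,y in pts];print(n,np.mean(q,0).round(4),"wy",np.linalg.norm(q[0]-q[1]).round(3),"wx",np.linalg.norm(q[0]-q[3]).round(3),"yaw",np.degrees(np.arctan2(*(q[0]-q[3])[1::-1])).round(1),np.degrees(np.arctan2(-(q[0]-q[1])[0],(q[0]-q[1])[1])).round(1))
q=[Q(x,y,.055) for x,y in[(65,68),(318,60),(328,385),(75,398)]];print("tray",np.mean(q,0),np.linalg.norm(q[0]-q[1]),np.linalg.norm(q[0]-q[3]))
st=s["frame"][:,:,::-1].copy();tt=t["frame"][:,:,::-1].copy()
im=[cv2.resize(x,None,fx=5,fy=5,interpolation=cv2.INTER_CUBIC) for x in(st,tt)]
M=[b(x,y,z) for x,y,z in[(.225,.168,.262),(.225,-.168,.262),(-.016,.168,0),(-.016,-.168,0),(.0517,0,.290),(.225,.168,0),(.225,-.168,0),(0,.168,.105),(0,-.168,.105)]]+[P(152,545,.066),P(540,518,.066)]
for d,i in((s,im[0]),(t,im[1])):
    for p in M:
        u,v=proj(d,p);cv2.drawMarker(i,(int(u*5+2),int(v*5+2)),(255,255,0),0,14,2)
a=cv2.resize(im[0][165*5:305*5,250*5:390*5],(500,500));c=cv2.resize(im[1][55*5:185*5,185*5:310*5],(300,312))
cv2.imwrite("pics/ov.png",np.hstack([a,cv2.copyMakeBorder(c,0,188,0,0,0)]))
E
```

```text
w 0.3340615355524983 yaw 5.68243045971317
origin [0.63160768 0.00554236 0.262     ]
kL [0.5618 0.1375 0.066 ] local [-0.0564  0.1382  0.066 ]
kR [ 0.5788 -0.1381  0.066 ] local [-0.0668 -0.1377  0.066 ]
endL [0.5922 0.1401 0.088 ] local [-0.0259  0.1378  0.088 ]
endR [ 0.6097 -0.135   0.088 ] local [-0.0358 -0.1376  0.088 ]
bow [0.6905 0.0104 0.3   ] local [ 0.0591 -0.001   0.3   ]
carton [0.4392 0.3671 0.124 ] wy 0.064 wx 0.046 yaw 0.4 1.0
a [0.4966 0.3683 0.124 ] wy 0.065 wx 0.03 yaw 0.4 0.4
b [0.3851 0.3651 0.124 ] wy 0.066 wx 0.028 yaw 0.4 1.0
tray [0.44232875 0.36337269 0.055     ] 0.15192293887685132 0.19704983342488436
```

View pics/ov.png

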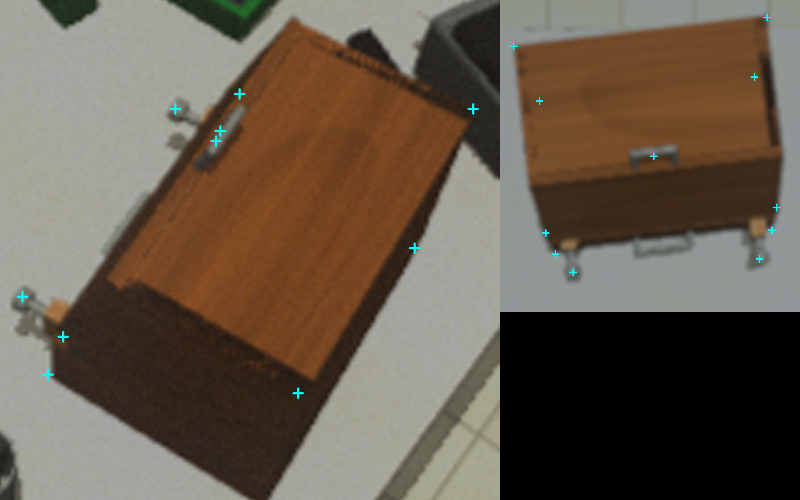

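The overlaid points fit both views: the triangulated knobs land on the knobs, and the lid width comes out at 334 mm. Bureau yaw is 5.7°, the supports are about 10 mm (left) and 21 mm (right) out, and the thick carton is the middle one at (0.439, 0.367). Now I'll move to the right knob.

```bash
python3 -m crank '[0,0,-0.0145,0.025,0.0253,0,70, 0,0,-0.0145,0.025,0.0253,0,70, 0,0,-0.0145,0.025,0.0253,0,70, 0,0,-0.0145,0.025,0.0253,0,70, 0,0,-0.0145,0.025,0.0253,0,70, 0,0,-0.0145,0.025,0.0253,0,70, 0,0,-0.0145,0.025,0.0253,0,70, 0,0,-0.0145,0.025,0.0253,0,70, 0,0,-0.0145,0.025,0.0253,0,70, 0,0,-0.0145,0.025,0.0253,0,70, 0,0,-0.0145,0.025,0.0253,0,70, 0,0,-0.0145,0.025,0.0253,0,70, 0,0,-0.0145,0.025,0.0253,0,70, 0,0,-0.0145,0.025,0.0253,0,70, 0,0,-0.0145,0.025,0.0253,0,70, 0.007,-0.087,0,0,0,0,70, 0.007,-0.087,0,0,0,0,70, 0.009,-0.087,0,0,0,0,70, 0.009,-0.087,0,0,0,0,70, 0,0,0,0,0,0,70]' 40
cat >> h.py <<'E'
b=B((.6316,.0055),np.radians(5.68))
def st():
    from rig import observe
    s=observe();R=s["tool_rot"];p=s["position"];g=p-.005*R[:,2];print("t",s["time_s"],"p",p.round(4),"grasp",g.round(4),"gloc",(b.R.T@(g-b.o)).round(4));print("x",R[:,0].round(3),"z",R[:,2].round(3),"zloc",(b.R.T@R[:,2]).round(3),"xloc",(b.R.T@R[:,0]).round(3),"F",(b.R.T@s["ft_force"]).round(1),"w",round(s["grip_width"],4),"q",s["q"].round(0))
    return s,R,p,g
E
python3 -c "from h import *;st()"
```

```text
time_s: 2.1
position: [0.5455, -0.1428, 0.2448]
tool_rot: [[0.098, -0.935, 0.34], [-0.995, -0.093, 0.032], [0.002, -0.342, -0.94]]
ft_force: [0.1, -0.8, -0.5]
grip_width: 0.0596
t 2.1 p [ 0.5455 -0.1428  0.2448] grasp [ 0.5438 -0.143   0.2495] gloc [-0.1021 -0.139   0.2495]
x [ 0.098 -0.995  0.002] z [ 0.34   0.032 -0.94 ] zloc [ 0.342 -0.002 -0.94 ] xloc [-0.001 -1.     0.002] F [-0.  -0.8 -0.5] w 0.0596 q [-32.  16.  86.  13.  63.  48.]
```

```bash
python3 -m crank '[0,0,0,0.001,0,-0.033,70, 0,0,0,0.001,0,-0.033,70, 0,0,0,0.001,0,-0.034,70, 0,0,0,0.008,0.0009,-0.0209,70, 0,0,0,0.008,0.0009,-0.0209,70, 0,0,0,0.008,0.0009,-0.0209,70, 0,0,0,0.0085,0.0008,-0.0208,70, 0,0,0,0,0,0,70, 0,0,0,0,0,0,10, 0,0,0,0,0,0,10, 0,0,0,0,0,0,10, 0,0,0,0,0,0,10]' 50;python3 -c "from h import *;st()"
```

```text
time_s: 3.3
position: [0.583, -0.1407, 0.0633]
tool_rot: [[0.099, -0.934, 0.344], [-0.995, -0.095, 0.029], [0.006, -0.345, -0.939]]
ft_force: [0.5, -4.9, 2.1]
grip_width: 0.0225
t 3.3 p [ 0.583  -0.1407  0.0633] grasp [ 0.5813 -0.1408  0.068 ] gloc [-0.0645 -0.1406  0.068 ]
x [ 0.099 -0.995  0.006] z [ 0.344  0.029 -0.939] zloc [ 0.345 -0.006 -0.939] xloc [-0.    -1.     0.006] F [ 0.  -4.9  2.1] w 0.0225 q [-30.  32.  94.  18.  38.  42.]
```

```bash
python3 -m crank '[0,0,0,-0.010,-0.001,0,10, 0,0,0,-0.015,-0.0015,0,10, 0,0,0,-0.015,-0.0015,0,10, 0,0,0,-0.015,-0.0015,0,10, 0,0,0,-0.015,-0.0015,0,10, 0,0,0,-0.015,-0.0015,0,10, 0,0,0,-0.010,-0.001,0,10, 0,0,0,-0.004,-0.0004,0,10, 0,0,0,0,0,0,10]';python3 -c "from h import *;st()"
```

```text
time_s: 4.2
position: [0.4839, -0.1512, 0.0633]
tool_rot: [[0.098, -0.934, 0.344], [-0.995, -0.094, 0.027], [0.007, -0.345, -0.938]]
ft_force: [0.1, -7.0, 1.3]
grip_width: 0.0222
t 4.2 p [ 0.4839 -0.1512  0.0633] grasp [ 0.4822 -0.1513  0.068 ] gloc [-0.1642 -0.1412  0.068 ]
x [ 0.098 -0.995  0.007] z [ 0.344  0.027 -0.938] zloc [ 0.345 -0.007 -0.938] xloc [-0.001 -1.     0.007] F [-0.6 -6.9  1.3] w 0.0222 q [-37.  26. 109.  25.  32.  27.]
```

```bash
python3 -m crank '[0,0,0,-0.004,-0.0004,0,10, 0,0,0,-0.003,-0.0003,0,10, 0,0,0,0,0,0,10]';python3 -c "from h import *;st()"
```

```text
time_s: 4.5
position: [0.4804, -0.1516, 0.0635]
tool_rot: [[0.097, -0.932, 0.349], [-0.995, -0.093, 0.027], [0.007, -0.35, -0.937]]
ft_force: [31.7, 5.2, -14.4]
grip_width: 0.0222
t 4.5 p [ 0.4804 -0.1516  0.0635] grasp [ 0.4787 -0.1518  0.0682] gloc [-0.1677 -0.1414  0.0682]
x [ 0.097 -0.995  0.007] z [ 0.349  0.027 -0.937] zloc [ 0.35  -0.007 -0.937] xloc [-0.002 -1.     0.007] F [ 32.1   2.  -14.4] w 0.0222 q [-38.  26. 109.  26.  32.  26.]
```

```bash
python3 -m crank '[0,0,0,0.003,0.0003,0,10, 0,0,0,0,0,0,70, 0,0,0,0,0,0,70, 0,0,0,0,0,0,70, 0,0,0,-0.007,-0.0007,0.019,70, 0,0,0,-0.007,-0.0007,0.019,70, 0,0,0,-0.007,-0.0007,0.019,70, 0,0,0,-0.007,-0.0007,0.019,70, 0,0,0,-0.007,-0.0007,0.019,70]';python3 -m crank '[0,0,0,0.008,0.0288,0,70, 0,0,0,0.008,0.0288,0,70, 0,0,0,0.008,0.0288,0,70, 0,0,0,0.008,0.0288,0,70, 0,0,0,0.008,0.0288,0,70, 0,0,0,0.008,0.0288,0,70, 0,0,0,0.008,0.0288,0,70, 0,0,0,0.008,0.0288,0,70, 0,0,0,0.008,0.0288,0,70, 0,0,0,0.008,0.0288,0,70, 0,0,0,0,0,0,70]';python3 -c "from h import *;st()"
```

```text
time_s: 5.4
position: [0.4436, -0.1529, 0.1575]
tool_rot: [[0.099, -0.935, 0.34], [-0.995, -0.094, 0.032], [0.002, -0.342, -0.94]]
ft_force: [0.9, 0.5, 0.9]
grip_width: 0.0598
time_s: 6.5
position: [0.5243, 0.1373, 0.1568]
tool_rot: [[0.102, -0.935, 0.341], [-0.995, -0.097, 0.033], [0.003, -0.342, -0.94]]
ft_force: [0.6, -0.5, 0.1]
grip_width: 0.0599
t 6.5 p [0.5243 0.1373 0.1568] grasp [0.5226 0.1372 0.1615] gloc [-0.0954  0.1418  0.1615]
x [ 0.102 -0.995  0.003] z [ 0.341  0.033 -0.94 ] zloc [ 0.342 -0.001 -0.94 ] xloc [ 0.004 -1.     0.003] F [ 0.5 -0.5  0.1] w 0.0599 q [ 2. 19. 98.  2. 43. 84.]
```

```bash
python3 -m crank '[0,0,0,0.0078,0,-0.0191,70, 0,0,0,0.0078,0,-0.0191,70, 0,0,0,0.0078,0,-0.0191,70, 0,0,0,0.0078,0,-0.0191,70, 0,0,0,0.0078,0,-0.0191,70, 0,0,0,0,0,0,70, 0,0,0,0,0,0,10, 0,0,0,0,0,0,10, 0,0,0,0,0,0,10, 0,0,0,0,0,0,10]' 50;python3 -c "from h import *;st()"
```

```text
time_s: 7.5
position: [0.5632, 0.1365, 0.0628]
tool_rot: [[0.1, -0.934, 0.343], [-0.995, -0.094, 0.034], [0.001, -0.345, -0.939]]
ft_force: [-1.2, 14.4, 2.7]
grip_width: 0.022
t 7.5 p [0.5632 0.1365 0.0628] grasp [0.5614 0.1364 0.0675] gloc [-0.0569  0.1372  0.0675]
x [ 0.1   -0.995  0.001] z [ 0.343  0.034 -0.939] zloc [ 0.345 -0.    -0.939] xloc [ 0.001 -1.     0.001] F [ 0.2 14.5  2.7] w 0.022 q [ 1. 31. 98.  3. 31. 83.]
```

```bash
python3 -m crank '[0,0,0,-0.010,0,0,10, 0,0,0,-0.015,-0.0010,0,10, 0,0,0,-0.015,-0.0015,0,10, 0,0,0,-0.015,-0.0015,0,10, 0,0,0,-0.015,-0.0015,0,10, 0,0,0,-0.015,-0.0015,0,10, 0,0,0,-0.015,-0.0015,0,10, 0,0,0,-0.009,-0.0008,0,10, 0,0,0,-0.002,-0.0002,0,10, 0,0,0,0,0,0,10]';python3 -c "from h import *;st()"
```

```text
time_s: 8.5
position: [0.4531, 0.1251, 0.0627]
tool_rot: [[0.099, -0.934, 0.344], [-0.995, -0.094, 0.031], [0.003, -0.346, -0.938]]
ft_force: [0.7, -3.0, 8.4]
grip_width: 0.0221
t 8.5 p [0.4531 0.1251 0.0627] grasp [0.4513 0.125  0.0674] gloc [-0.1676  0.1367  0.0674]
x [ 0.099 -0.995  0.003] z [ 0.344  0.031 -0.938] zloc [ 0.346 -0.003 -0.938] xloc [ 0.    -1.     0.003] F [ 0.4 -3.   8.4] w 0.0221 q [  0.  24. 115.   5.  21.  80.]
```

```bash
python3 -m crank '[0,0,0,-0.004,-0.0004,0,10, 0,0,0,-0.003,-0.0003,0,10, 0,0,0,0,0,0,10]';python3 -c "from h import *;st()"
```

```text
time_s: 8.8
position: [0.4476, 0.1245, 0.0628]
tool_rot: [[0.099, -0.933, 0.347], [-0.995, -0.094, 0.031], [0.003, -0.348, -0.937]]
ft_force: [5.4, 0.9, 2.5]
grip_width: 0.0218
t 8.8 p [0.4476 0.1245 0.0628] grasp [0.4458 0.1243 0.0675] gloc [-0.1731  0.1366  0.0675]
x [ 0.099 -0.995  0.003] z [ 0.347  0.031 -0.937] zloc [ 0.348 -0.003 -0.937] xloc [-0.    -1.     0.003] F [5.5 0.3 2.5] w 0.0218 q [ -0.  23. 116.   5.  21.  80.]
```

```bash
python3 -m crank '[0,0,0,-0.003,-0.0003,0,10, 0,0,0,0,0,0,10]';python3 -c "from h import *;st()"
```

```text
time_s: 9.0
position: [0.4473, 0.1243, 0.063]
tool_rot: [[0.098, -0.931, 0.352], [-0.995, -0.093, 0.031], [0.004, -0.353, -0.936]]
ft_force: [21.1, 6.7, -14.5]
grip_width: 0.0216
t 9.0 p [0.4473 0.1243 0.063 ] grasp [0.4456 0.1242 0.0677] gloc [-0.1734  0.1365  0.0677]
x [ 0.098 -0.995  0.004] z [ 0.352  0.031 -0.936] zloc [ 0.353 -0.004 -0.936] xloc [-0.001 -1.     0.004] F [ 21.7   4.6 -14.5] w 0.0216 q [ -0.  23. 116.   5.  20.  80.]
```

```bash
python3 -m crank '[0,0,0,0.003,0.0003,0,10, 0,0,0,0,0,0,70, 0,0,0,0,0,0,70, 0,0,0,0,0,0,70, 0,0,0,-0.007,-0.0007,0.019,70, 0,0,0,-0.007,-0.0007,0.019,70, 0,0,0,-0.007,-0.0007,0.019,70, 0,0,0,-0.007,-0.0007,0.019,70, 0,0,0,-0.007,-0.0007,0.019,100, 0,0,0,0,0,0.042,100, -0.008,0.087,0,0,0,0.042,100, -0.008,0.087,0,0,0,0.042,100, -0.008,0.087,0,0,0,0.042,100, -0.008,0.087,0,0,0,0.042,100]';python3 -m crank '[0,0,0,0.0389,-0.0159,0,100, 0,0,0,0.0389,-0.0159,0,100, 0,0,0,0.0389,-0.0159,0,100, 0,0,0,0.0389,-0.0159,0,100, 0,0,0,0.0389,-0.0159,0,100, 0,0,0,0.0389,-0.0159,0,100, 0,0,0,0.0389,-0.0159,0,100, 0,0,0,0,0,0,100]';python3 -c "from h import *;st()"
python3 - <<'E'
from h import *
from rig import *
d=get_image("scene");cv2.imwrite("pics/s1.png",cv2.resize(d["frame"][130:310,230:400,::-1],None,fx=3.3,fy=3.3,interpolation=2))
E
```

```text
time_s: 10.4
position: [0.4099, 0.1212, 0.3613]
tool_rot: [[0.1, -0.995, 0.01], [-0.995, -0.1, 0.001], [-0.0, -0.01, -1.0]]
ft_force: [0.5, 0.3, -0.1]
grip_width: 0.0854
time_s: 11.2
position: [0.6865, 0.0074, 0.3543]
tool_rot: [[0.098, -0.995, 0.008], [-0.995, -0.098, 0.002], [-0.002, -0.008, -1.0]]
ft_force: [0.3, -0.1, -0.7]
grip_width: 0.0853
t 11.2 p [0.6865 0.0074 0.3543] grasp [0.6864 0.0074 0.3593] gloc [ 0.0547 -0.0036  0.3593]
x [ 0.098 -0.995 -0.002] z [ 0.008  0.002 -1.   ] zloc [ 0.008  0.002 -1.   ] xloc [-0.001 -1.    -0.002] F [ 0.3 -0.2 -0.7] w 0.0853 q [ -9.  35.  34.   0. 110.  75.]
```

View pics/s1.png

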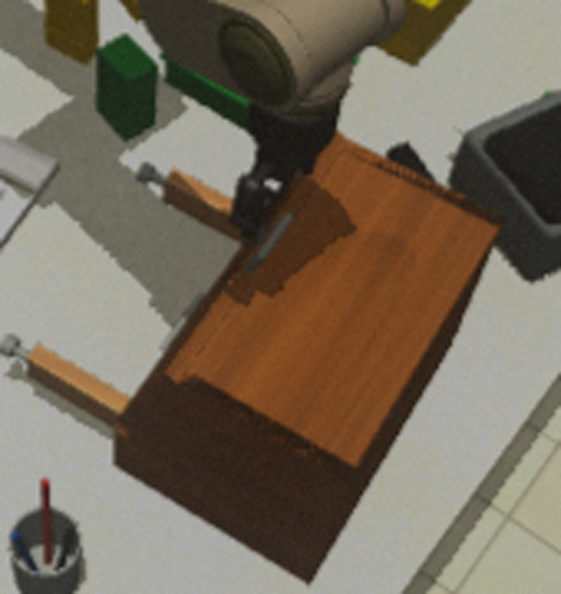

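```bash
python3 -m crank '[0,0,0,-0.001,0.0004,-0.018,100, 0,0,0,-0.001,0.0004,-0.018,100, 0,0,0,-0.001,0.0004,-0.018,100, 0,0,0,0,0,-0.017,100, 0,0,0,0,0,0,100, 0,0,0,0,0,0,40, 0,0,0,0,0,0,40, 0,0,0,0,0,0,40, 0,0,0,0,0,0,40]' 30;python3 -c "from h import *;st()"
```

```text
time_s: 12.15
position: [0.6803, 0.0096, 0.2909]
tool_rot: [[0.098, -0.995, 0.018], [-0.995, -0.098, -0.002], [0.004, -0.017, -1.0]]
ft_force: [-2.9, -4.9, 5.6]
grip_width: 0.0606
t 12.15 p [0.6803 0.0096 0.2909] grasp [0.6802 0.0096 0.2959] gloc [ 0.0488 -0.0008  0.2959]
x [ 0.098 -0.995  0.004] z [ 0.018 -0.002 -1.   ] zloc [ 0.017 -0.004 -1.   ] xloc [-0.001 -1.     0.004] F [-3.4 -4.6  5.6] w 0.0606 q [-9. 34. 46.  0. 99. 75.]
```

Run:
```python
import numpy as np
a=np.radians(np.r_[74.4,np.arange(78.9,169,4.5),171.4,173.4,175.4,177.4,179.4,180.4,181.4,182.4])
p=.1922*np.c_[np.cos(a),np.sin(a)];d=np.diff(p,axis=0)
for i,r in enumerate(d):print(i,(r[0]*.995).round(4),(r[0]*.099).round(4),r[1].round(4))
```

```text
0 -0.0146 -0.0015 0.0035
1 -0.0148 -0.0015 0.0023
2 -0.015 -0.0015 0.0011
3 -0.015 -0.0015 -0.0
4 -0.015 -0.0015 -0.0012
5 -0.0148 -0.0015 -0.0024
6 -0.0146 -0.0015 -0.0036
7 -0.0143 -0.0014 -0.0047
8 -0.0139 -0.0014 -0.0058
9 -0.0134 -0.0013 -0.0069
10 -0.0128 -0.0013 -0.0079
11 -0.0121 -0.0012 -0.0089
12 -0.0114 -0.0011 -0.0098
13 -0.0106 -0.0011 -0.0107
14 -0.0097 -0.001 -0.0115
15 -0.0088 -0.0009 -0.0122
16 -0.0078 -0.0008 -0.0129
17 -0.0068 -0.0007 -0.0135
18 -0.0057 -0.0006 -0.014
19 -0.0046 -0.0005 -0.0144
20 -0.0035 -0.0003 -0.0147
21 -0.0014 -0.0001 -0.0083
22 -0.0009 -0.0001 -0.0066
23 -0.0007 -0.0001 -0.0067
24 -0.0004 -0.0 -0.0067
25 -0.0002 -0.0 -0.0067
26 -0.0 -0.0 -0.0034
27 0.0001 0.0 -0.0034
28 0.0001 0.0 -0.0034
```

```bash
python3 -m crank '[0,0,0,-0.0146,-0.0015,0.0035,40, 0,0,0,-0.0148,-0.0015,0.0023,40, 0,0,0,-0.015,-0.0015,0.0011,40, 0,0,0,-0.015,-0.0015,0,40, 0,0,0,-0.015,-0.0015,-0.0012,40, 0,0,0,-0.0148,-0.0015,-0.0024,40, 0,0,0,-0.0146,-0.0015,-0.0036,40, 0,0,0,0,0,0,40]';python3 -c "from h import *;st()"
```

```text
time_s: 12.95
position: [0.5753, 0.0003, 0.2898]
tool_rot: [[0.099, -0.995, 0.016], [-0.995, -0.099, 0.001], [0.001, -0.016, -1.0]]
ft_force: [-1.3, -0.1, 1.1]
grip_width: 0.0427
t 12.95 p [5.753e-01 3.000e-04 2.898e-01] grasp [5.752e-01 2.000e-04 2.948e-01] gloc [-0.0566  0.0004  0.2948]
x [ 0.099 -0.995  0.001] z [ 0.016  0.001 -1.   ] zloc [ 0.016 -0.001 -1.   ] xloc [ 0.    -1.     0.001] F [-1.3  0.   1.1] w 0.0427 q [-12.  23.  66.   0.  91.  72.]
```

Run:
```python
from h import *
from rig import *
d=get_image("scene");cv2.imwrite("pics/s2.png",cv2.resize(d["frame"][150:290,240:390,::-1],None,fx=4,fy=4,interpolation=2))
```

```text
(no output)
```

View pics/s2.png

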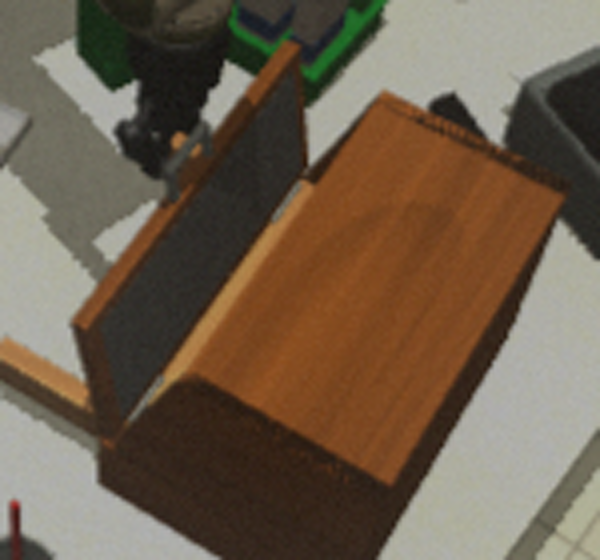

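The handle slipped out of the pads, which had too shallow a grip. The flap is roughly upright and rests lightly against the fingers in front of it. I'll push it back shut and regrip deeper.

```bash
python3 -m crank '[0,0,0,0.010,0.001,0,40, 0,0,0,0.015,0.0015,0,40, 0,0,0,0.015,0.0015,0,40, 0,0,0,0.015,0.0015,0,40, 0,0,0,0.012,0.0012,0,40, 0,0,0,0.010,0.001,0,40, 0,0,0,0,0,0,40]';python3 -c "from h import *;st()"
python3 - <<'E'
from h import *
from rig import *
d=get_image("scene");cv2.imwrite("pics/s3.png",cv2.resize(d["frame"][150:290,240:390,::-1],None,fx=4,fy=4,interpolation=2))
E
```

```text
time_s: 13.7
position: [0.6551, 0.0086, 0.287]
tool_rot: [[0.101, -0.995, 0.014], [-0.995, -0.101, 0.002], [-0.001, -0.014, -1.0]]
ft_force: [-0.2, -0.2, 0.2]
grip_width: 0.0342
t 13.7 p [0.6551 0.0086 0.287 ] grasp [0.655  0.0086 0.292 ] gloc [0.0236 0.0007 0.292 ]
x [ 0.101 -0.995 -0.001] z [ 0.014  0.002 -1.   ] zloc [ 0.014  0.001 -1.   ] xloc [ 0.002 -1.    -0.001] F [-0.2 -0.2  0.2] w 0.0342 q [-10.  31.  51.   0.  97.  75.]
```

View pics/s3.png

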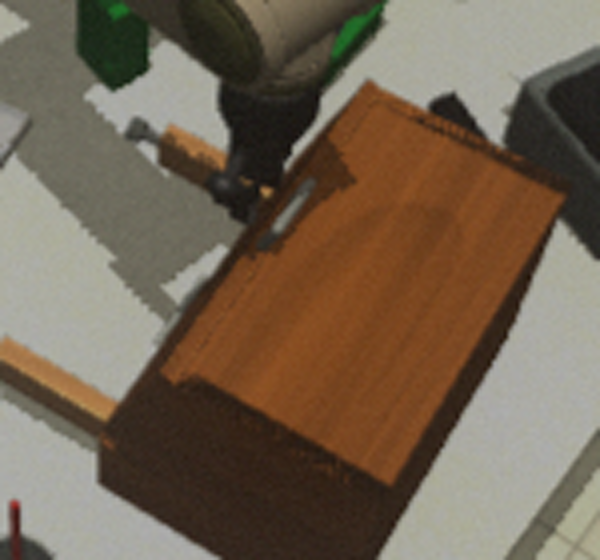

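The flap is shut again and the handle is free. I'll go back over it and regrip deeper.

```bash
python3 -m crank '[0,0,0,0,0,0.03,70, 0,0,0,0,0,0.03,100, 0,0,0,0,0,0.01,100, 0,0,0,0.015,0.001,0,100, 0,0,0,0.015,0.000,0,100, 0,0,0,0,0,0,100]' 60;python3 -c "from h import *;st()"
```

```text
time_s: 14.35
position: [0.6843, 0.0092, 0.3561]
tool_rot: [[0.1, -0.995, 0.012], [-0.995, -0.1, 0.002], [-0.001, -0.012, -1.0]]
ft_force: [-0.3, 0.4, -0.9]
grip_width: 0.0855
t 14.35 p [0.6843 0.0092 0.3561] grasp [0.6842 0.0092 0.3611] gloc [ 0.0527 -0.0015  0.3611]
x [ 0.1   -0.995 -0.001] z [ 0.012  0.002 -1.   ] zloc [ 0.012  0.001 -1.   ] xloc [ 0.001 -1.    -0.001] F [-0.3  0.4 -0.9] w 0.0855 q [ -9.  35.  34.   0. 110.  75.]
```

```bash
python3 -m crank '[0,0,0,-0.001,0,-0.016,100, 0,0,0,-0.001,0,-0.016,100, 0,0,0,-0.001,0,-0.016,100, 0,0,0,-0.001,0,-0.016,100, 0,0,0,0,0,-0.016,100, 0,0,0,0,0,0,100, 0,0,0,0,0,0,100]';python3 -c "from h import *;st()"
```

```text
time_s: 15.05
position: [0.6791, 0.0093, 0.2783]
tool_rot: [[0.1, -0.995, 0.014], [-0.995, -0.1, 0.002], [-0.0, -0.014, -1.0]]
ft_force: [0.5, 0.3, 0.5]
grip_width: 0.0854
t 15.05 p [0.6791 0.0093 0.2783] grasp [0.679  0.0093 0.2833] gloc [ 0.0476 -0.0009  0.2833]
x [ 0.1   -0.995 -0.   ] z [ 0.014  0.002 -1.   ] zloc [ 0.014  0.    -1.   ] xloc [ 0.001 -1.    -0.   ] F [0.5 0.3 0.5] w 0.0854 q [-9. 34. 47.  0. 98. 75.]
```

```bash
python3 -m crank '[0,0,0,0,0,-0.001,40, 0,0,0,0,0,0,40, 0,0,0,0,0,0,40]' 60;python3 -c "from h import *;st()"; python3 -m crank '[0,0,0,-0.005,-0.0005,0.001,40, 0,0,0,-0.008,-0.0008,0.0018,40, 0,0,0,0,0,0,40]';python3 -c "from h import *;st()"
```

```text
time_s: 15.35
position: [0.6795, 0.0094, 0.2782]
tool_rot: [[0.1, -0.995, 0.016], [-0.995, -0.1, 0.002], [0.0, -0.016, -1.0]]
ft_force: [-1.7, 0.9, 5.2]
grip_width: 0.0602
t 15.35 p [0.6795 0.0094 0.2782] grasp [0.6794 0.0093 0.2832] gloc [ 0.048  -0.0009  0.2832]
x [ 0.1   -0.995  0.   ] z [ 0.016  0.002 -1.   ] zloc [ 0.016  0.    -1.   ] xloc [ 0.001 -1.     0.   ] F [-1.6  1.1  5.2] w 0.0602 q [-9. 34. 47.  0. 97. 75.]
time_s: 15.65
position: [0.6669, 0.008, 0.2811]
tool_rot: [[0.1, -0.995, 0.018], [-0.995, -0.1, 0.002], [0.0, -0.018, -1.0]]
ft_force: [4.4, 2.2, 3.7]
grip_width: 0.0601
t 15.65 p [0.6669 0.008  0.2811] grasp [0.6668 0.008  0.2861] gloc [ 0.0353 -0.001   0.2861]
x [ 0.1   -0.995  0.   ] z [ 0.018  0.002 -1.   ] zloc [ 0.018 -0.    -1.   ] xloc [ 0.001 -1.     0.   ] F [4.6 1.8 3.7] w 0.0601 q [-10.  33.  50.   0.  96.  75.]
```

Run:
```python
import numpy as np
a=np.radians(np.r_[79,np.arange(83,170,4),171.4,173.4,175.4,177.4,179.4,180.4,181.4,182.4])
p=.185*np.c_[np.cos(a),np.sin(a)];d=np.diff(p,axis=0)
print(*[f"{r[0]*.995:.4f},{r[0]*.099:.4f},{r[1]:.4f}" for r in d],sep="\n")
```

```text
-0.0127,-0.0013,0.0020
-0.0128,-0.0013,0.0011
-0.0128,-0.0013,0.0002
-0.0128,-0.0013,-0.0007
-0.0128,-0.0013,-0.0016
-0.0126,-0.0013,-0.0025
-0.0124,-0.0012,-0.0033
-0.0121,-0.0012,-0.0042
-0.0118,-0.0012,-0.0050
-0.0114,-0.0011,-0.0059
-0.0110,-0.0011,-0.0067
-0.0105,-0.0010,-0.0074
-0.0100,-0.0010,-0.0081
-0.0094,-0.0009,-0.0088
-0.0088,-0.0009,-0.0094
-0.0081,-0.0008,-0.0100
-0.0074,-0.0007,-0.0106
-0.0066,-0.0007,-0.0111
-0.0058,-0.0006,-0.0115
-0.0050,-0.0005,-0.0119
-0.0042,-0.0004,-0.0122
-0.0033,-0.0003,-0.0125
-0.0026,-0.0003,-0.0140
-0.0008,-0.0001,-0.0064
-0.0006,-0.0001,-0.0064
-0.0004,-0.0000,-0.0064
-0.0002,-0.0000,-0.0065
-0.0000,-0.0000,-0.0032
0.0001,0.0000,-0.0032
0.0001,0.0000,-0.0032
```

```bash
python3 -m crank '[0,0,0,-0.0127,-0.0013,0.0020,40, 0,0,0,-0.0128,-0.0013,0.0011,40, 0,0,0,-0.0128,-0.0013,0.0002,40, 0,0,0,-0.0128,-0.0013,-0.0007,40]';python3 -c "from h import *;st()"
```

```text
time_s: 16.05
position: [0.6153, 0.0026, 0.2827]
tool_rot: [[0.101, -0.995, 0.015], [-0.995, -0.101, 0.001], [0.0, -0.015, -1.0]]
ft_force: [1.9, -0.8, 3.2]
grip_width: 0.06
t 16.05 p [0.6153 0.0026 0.2827] grasp [0.6152 0.0026 0.2877] gloc [-0.0166 -0.0013  0.2877]
x [ 0.101 -0.995  0.   ] z [ 0.015  0.001 -1.   ] zloc [ 0.015 -0.    -1.   ] xloc [ 0.002 -1.     0.   ] F [ 1.9 -1.   3.2] w 0.06 q [-11.  27.  60.   0.  92.  73.]
```

```bash
python3 -m crank '[0,0,0,-0.0128,-0.0013,-0.0016,40, 0,0,0,-0.0126,-0.0013,-0.0025,40, 0,0,0,-0.0124,-0.0012,-0.0033,40, 0,0,0,-0.0121,-0.0012,-0.0042,40, 0,0,0,-0.0118,-0.0012,-0.0050,40]';python3 -c "from h import *;st()"
```

```text
time_s: 16.55
position: [0.5526, -0.0035, 0.2653]
tool_rot: [[0.1, -0.995, 0.011], [-0.995, -0.1, 0.002], [-0.001, -0.012, -1.0]]
ft_force: [-0.8, -0.0, 0.7]
grip_width: 0.034
t 16.55 p [ 0.5526 -0.0035  0.2653] grasp [ 0.5525 -0.0035  0.2703] gloc [-0.0796 -0.0012  0.2703]
x [ 0.1   -0.995 -0.001] z [ 0.011  0.002 -1.   ] zloc [ 0.012  0.001 -1.   ] xloc [ 0.001 -1.    -0.001] F [-0.8  0.1  0.7] w 0.034 q [-13.  21.  72.   0.  86.  71.]
```

```bash
python3 -m crank '[0,0,0,-0.0114,-0.0011,-0.0059,40, 0,0,0,-0.0110,-0.0011,-0.0067,40, 0,0,0,-0.0105,-0.0010,-0.0074,40, 0,0,0,-0.0100,-0.0010,-0.0081,40]';python3 -c "from h import *;st()"
```

```text
time_s: 16.95
position: [0.5095, -0.0077, 0.237]
tool_rot: [[0.1, -0.995, 0.011], [-0.995, -0.1, 0.002], [-0.001, -0.011, -1.0]]
ft_force: [-0.8, 0.3, -0.8]
grip_width: 0.0345
t 16.95 p [ 0.5095 -0.0077  0.237 ] grasp [ 0.5095 -0.0077  0.242 ] gloc [-0.1228 -0.0011  0.242 ]
x [ 0.1   -0.995 -0.001] z [ 0.011  0.002 -1.   ] zloc [ 0.011  0.001 -1.   ] xloc [ 0.001 -1.    -0.001] F [-0.8  0.4 -0.8] w 0.0345 q [-14.  18.  82.   0.  80.  70.]
```

Run:
```python
from h import *
from rig import *
d=get_image("scene");np.savez("s4.npz",**d);cv2.imwrite("pics/s4.png",cv2.resize(d["frame"][150:290,220:390,::-1],None,fx=4,fy=4,interpolation=2))
```

```text
(no output)
```

View pics/s4.png

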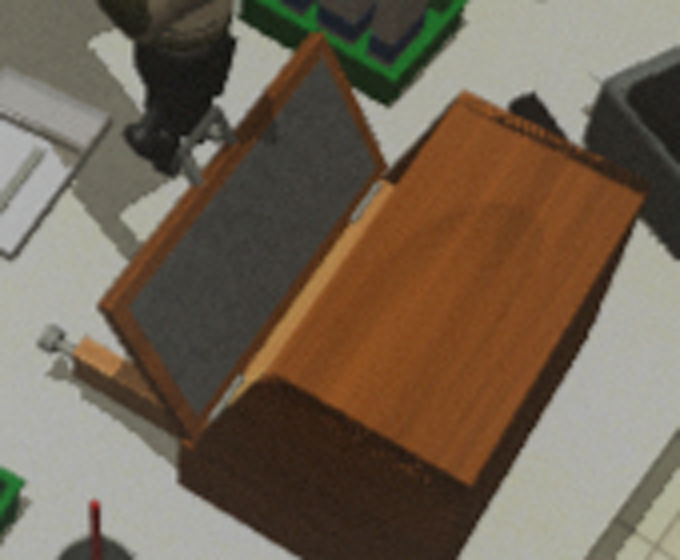

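The flap is about 30° past upright and resting on the closed fingers, so it is still controlled. This second grip was probably too deep and the fingertips levered against the board edge. I'll push the flap shut again and regrip at exactly the stated grip point with more force.

```bash
python3 -m crank '[0,0,0,0.007,0.0007,0.006,40, 0,0,0,0.012,0.0012,0.009,40, 0,0,0,0.015,0.0015,0.010,40, 0,0,0,0.015,0.0015,0.008,40, 0,0,0,0.015,0.0015,0.007,40, 0,0,0,0.015,0.0015,0.005,40, 0,0,0,0.015,0.0015,0.003,40, 0,0,0,0.015,0.0015,0.002,40, 0,0,0,0.013,0.0013,0,40, 0,0,0,0.012,0.0012,0,40, 0,0,0,0.012,0.0012,0,40, 0,0,0,0,0,0,40]';python3 -c "from h import *;st()"
```

```text
time_s: 18.2
position: [0.6581, 0.0071, 0.2872]
tool_rot: [[0.1, -0.995, 0.014], [-0.995, -0.1, 0.002], [-0.0, -0.014, -1.0]]
ft_force: [-0.5, 0.4, -0.3]
grip_width: 0.0339
t 18.2 p [0.6581 0.0071 0.2872] grasp [0.658  0.0071 0.2922] gloc [ 0.0265 -0.001   0.2922]
x [ 0.1   -0.995 -0.   ] z [ 0.014  0.002 -1.   ] zloc [ 0.014  0.    -1.   ] xloc [ 0.001 -1.    -0.   ] F [-0.5  0.5 -0.3] w 0.0339 q [-10.  32.  51.   0.  97.  75.]
```

```bash
python3 -m crank '[0,0,0,0,0,0.03,70, 0,0,0,0,0,0.03,100, 0,0,0,0,0,0.01,100, 0,0,0,0.0125,0.001,0,100, 0,0,0,0.0125,0.001,0,100, 0,0,0,0,0,-0.024,100, 0,0,0,0,0,-0.024,100, 0,0,0,0,0,-0.020,100, 0,0,0,0,0,0,100, 0,0,0,0,0,0,100]' 100;python3 -c "from h import *;st()"
```

```text
time_s: 19.2
position: [0.6817, 0.009, 0.29]
tool_rot: [[0.1, -0.995, 0.014], [-0.995, -0.1, 0.002], [-0.0, -0.014, -1.0]]
ft_force: [0.1, -0.4, 1.6]
grip_width: 0.0852
t 19.2 p [0.6817 0.009  0.29  ] grasp [0.6817 0.009  0.295 ] gloc [ 0.0502 -0.0015  0.295 ]
x [ 0.1   -0.995 -0.   ] z [ 0.014  0.002 -1.   ] zloc [ 0.014  0.    -1.   ] xloc [ 0.001 -1.    -0.   ] F [ 0.  -0.4  1.6] w 0.0852 q [-9. 35. 45.  0. 99. 75.]
```

```bash
python3 -m crank '[0,0,0,0.0010,0,-0.005,100, 0,0,0,0,0,0,40, 0,0,0,0,0,0,40, 0,0,0,0,0,0,40]' 100;python3 -c "from h import *;st()"; python3 -m crank '[0,0,0,-0.007,-0.0007,0.0015,40, 0,0,0,-0.009,-0.0009,0.002,40, 0,0,0,-0.010,-0.001,0.002,40, 0,0,0,0,0,0,40]';python3 -c "from h import *;st()"
```

```text
time_s: 19.6
position: [0.6828, 0.0097, 0.2861]
tool_rot: [[0.101, -0.995, 0.016], [-0.995, -0.101, 0.003], [-0.001, -0.016, -1.0]]
ft_force: [-0.9, 2.5, 5.1]
grip_width: 0.0586
t 19.6 p [0.6828 0.0097 0.2861] grasp [0.6827 0.0097 0.2911] gloc [ 0.0512 -0.0009  0.2911]
x [ 0.101 -0.995 -0.001] z [ 0.016  0.003 -1.   ] zloc [ 0.016  0.001 -1.   ] xloc [ 0.002 -1.    -0.001] F [-0.6  2.6  5.1] w 0.0586 q [-9. 35. 46.  0. 99. 75.]
time_s: 20.0
position: [0.6569, 0.0068, 0.2911]
tool_rot: [[0.1, -0.995, 0.017], [-0.995, -0.1, 0.002], [-0.0, -0.017, -1.0]]
ft_force: [3.6, 4.9, 0.1]
grip_width: 0.0587
t 20.0 p [0.6569 0.0068 0.2911] grasp [0.6568 0.0068 0.2961] gloc [ 0.0252 -0.0012  0.2961]
x [ 0.1   -0.995 -0.   ] z [ 0.017  0.002 -1.   ] zloc [ 0.017  0.    -1.   ] xloc [ 0.002 -1.    -0.   ] F [4.1 4.5 0.1] w 0.0587 q [-10.  31.  51.   0.  97.  74.]
```

```bash
python3 -m crank '[0,0,0,-0.0133,-0.0013,0.0013,40, 0,0,0,-0.0133,-0.0013,0.0004,40, 0,0,0,-0.0133,-0.0013,-0.0006,40]';python3 -c "from h import *;st()"
```

```text
time_s: 20.3
position: [0.6166, 0.0023, 0.2914]
tool_rot: [[0.1, -0.995, 0.014], [-0.995, -0.1, 0.001], [0.0, -0.014, -1.0]]
ft_force: [0.5, 0.5, -0.5]
grip_width: 0.0341
t 20.3 p [0.6166 0.0023 0.2914] grasp [0.6165 0.0023 0.2964] gloc [-0.0153 -0.0017  0.2964]
x [ 0.1   -0.995  0.   ] z [ 0.014  0.001 -1.   ] zloc [ 0.014 -0.    -1.   ] xloc [ 0.001 -1.     0.   ] F [ 0.6  0.4 -0.5] w 0.0341 q [-11.  27.  58.   0.  94.  73.]
```

Run:
```python
from h import *
from rig import *
d=get_image("scene");cv2.imwrite("pics/s5.png",cv2.resize(d["frame"][150:290,220:390,::-1],None,fx=4,fy=4,interpolation=2))
```

```text
(no output)
```

View pics/s5.png

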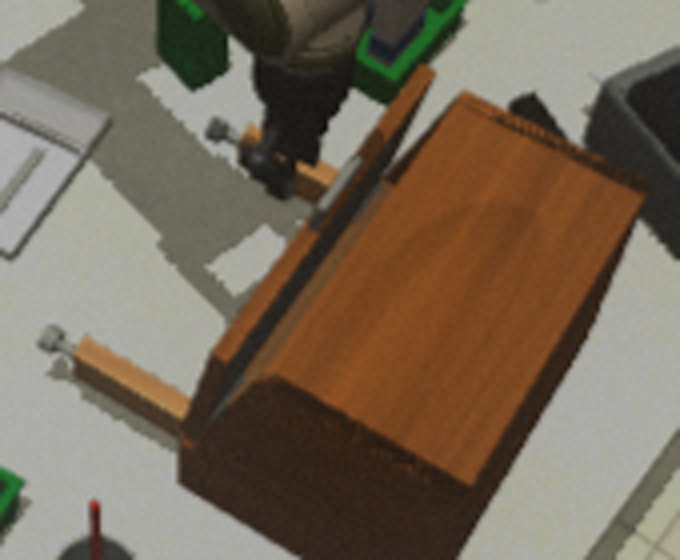

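The flap is just short of upright with the fingers in front of it. I'll push it shut, then turn the tool 90° and pinch the round bow bar itself, one finger in front and one behind, so the bar is caged and can roll in the pads.

```bash
python3 -m crank '[0,0,0,0.010,0.001,0,40, 0,0,0,0.012,0.0012,0,40, 0,0,0,0.012,0.0012,0,40, 0,0,0,0.008,0.0008,0,40, 0,0,0,0,0,0,40, 0,0,0,0,0,0,40, 0,0,0.13,0,0,0.035,70, 0,0,0.131,0,0,0.035,100, 0,0,0.131,0,0,0.005,100, 0,0,0.131,0,0,0,100, 0,0,0.131,0,0,0,100, 0,0,0.131,0,0,0,100, 0,0,0.131,0.009,0.001,0,100, 0,0,0.131,0.009,0.001,0,100, 0,0,0.131,0.009,0.001,0,100, 0,0,0.131,0,0,0,100, 0,0,0.131,0,0,0,100, 0,0,0.131,0,0,0,100, 0,0,0,0,0,0,60, 0,0,0,0,0,0,60]' 40;python3 -c "from h import *;st()"
```

```text
time_s: 22.35
position: [0.6856, 0.0097, 0.3664]
tool_rot: [[0.995, 0.097, -0.002], [0.097, -0.995, 0.014], [-0.0, -0.014, -1.0]]
ft_force: [1.2, -0.1, -0.7]
grip_width: 0.0588
t 22.35 p [0.6856 0.0097 0.3664] grasp [0.6856 0.0096 0.3714] gloc [ 0.0541 -0.0013  0.3714]
x [ 0.995  0.097 -0.   ] z [-0.002  0.014 -1.   ] zloc [-0.     0.014 -1.   ] xloc [ 1.    -0.002 -0.   ] F [ 1.1 -0.2 -0.7] w 0.0588 q [ -9.  36.  31.   1. 113. -15.]
```

```bash
python3 -m crank '[0,0,0,0,0,-0.022,60, 0,0,0,0,0,-0.022,60, 0,0,0,0,0,-0.020,60, 0,0,0,0,0,-0.007,60, 0,0,0,0,0,0,60, 0,0,0,0,0,0,0, 0,0,0,0,0,0,0, 0,0,0,0,0,0,0, 0,0,0,0,0,0,0, 0,0,0,0,0,0,0]' 30;python3 -c "from h import *;st()"
```

```text
time_s: 23.35
position: [0.6861, 0.0096, 0.2962]
tool_rot: [[0.995, 0.1, 0.001], [0.1, -0.995, 0.013], [0.002, -0.013, -1.0]]
ft_force: [1.1, -0.0, 5.3]
grip_width: 0.0087
t 23.35 p [0.6861 0.0096 0.2962] grasp [0.6861 0.0096 0.3012] gloc [ 0.0547 -0.0013  0.3012]
x [0.995 0.1   0.002] z [ 0.001  0.013 -1.   ] zloc [ 0.002  0.013 -1.   ] xloc [1.    0.001 0.002] F [ 1.1 -0.1  5.3] w 0.0087 q [ -9.  35.  43.   1. 102. -15.]
```

```bash
python3 - <<'E'
import numpy as np
a=np.radians(np.r_[np.arange(74.3,175,4),176.3,178.3,179.3,180.3,181.3,182.3])
p=.1992*np.c_[np.cos(a),np.sin(a)];d=np.diff(p,axis=0)
print(*[f"0,0,0,{r[0]*.995:.4f},{r[0]*.099:.4f},{r[1]:.4f},0" for r in d],sep="\n")
E
python3 -m crank '[0,0,0,-0.0132,-0.0013,0.0033,0, 0,0,0,-0.0135,-0.0013,0.0024,0, 0,0,0,-0.0137,-0.0014,0.0014,0, 0,0,0,0,0,0,0]';python3 -c "from h import *;st()"
```

```text
0,0,0,-0.0134,-0.0013,0.0033,0
0,0,0,-0.0136,-0.0014,0.0023,0
0,0,0,-0.0138,-0.0014,0.0014,0
0,0,0,-0.0138,-0.0014,0.0004,0
0,0,0,-0.0138,-0.0014,-0.0006,0
0,0,0,-0.0138,-0.0014,-0.0015,0
0,0,0,-0.0136,-0.0014,-0.0025,0
0,0,0,-0.0134,-0.0013,-0.0034,0
0,0,0,-0.0131,-0.0013,-0.0044,0
0,0,0,-0.0128,-0.0013,-0.0053,0
0,0,0,-0.0124,-0.0012,-0.0062,0
0,0,0,-0.0119,-0.0012,-0.0070,0
0,0,0,-0.0114,-0.0011,-0.0078,0
0,0,0,-0.0109,-0.0011,-0.0086,0
0,0,0,-0.0102,-0.0010,-0.0094,0
0,0,0,-0.0096,-0.0010,-0.0101,0
0,0,0,-0.0088,-0.0009,-0.0107,0
0,0,0,-0.0081,-0.0008,-0.0113,0
0,0,0,-0.0073,-0.0007,-0.0118,0
0,0,0,-0.0064,-0.0006,-0.0123,0
0,0,0,-0.0056,-0.0006,-0.0127,0
0,0,0,-0.0047,-0.0005,-0.0131,0
0,0,0,-0.0037,-0.0004,-0.0134,0
0,0,0,-0.0028,-0.0003,-0.0136,0
0,0,0,-0.0019,-0.0002,-0.0138,0
0,0,0,-0.0006,-0.0001,-0.0069,0
0,0,0,-0.0003,-0.0000,-0.0069,0
0,0,0,-0.0001,-0.0000,-0.0035,0
0,0,0,-0.0000,-0.0000,-0.0035,0
0,0,0,0.0000,0.0000,-0.0035,0
0,0,0,0.0001,0.0000,-0.0035,0
time_s: 23.75
position: [0.6446, 0.0053, 0.3033]
tool_rot: [[0.995, 0.1, -0.001], [0.1, -0.995, 0.013], [0.0, -0.013, -1.0]]
ft_force: [0.5, -1.2, 3.8]
grip_width: 0.0086
t 23.75 p [0.6446 0.0053 0.3033] grasp [0.6446 0.0053 0.3083] gloc [ 0.0129 -0.0015  0.3083]
x [0.995 0.1   0.   ] z [-0.001  0.013 -1.   ] zloc [ 0.     0.013 -1.   ] xloc [1.    0.001 0.   ] F [ 0.4 -1.3  3.8] w 0.0086 q [-10.  30.  51.   1.  99. -16.]
```

```bash
python3 -m crank '[0,0,0,-0.0138,-0.0014,0.0004,0, 0,0,0,-0.0138,-0.0014,-0.0006,0, 0,0,0,-0.0138,-0.0014,-0.0015,0, 0,0,0,-0.0136,-0.0014,-0.0025,0, 0,0,0,-0.0134,-0.0013,-0.0034,0]';python3 -c "from h import *;st()"
```

```text
time_s: 24.25
position: [0.5772, -0.0017, 0.2946]
tool_rot: [[0.995, 0.1, -0.001], [0.1, -0.995, 0.013], [0.0, -0.013, -1.0]]
ft_force: [-1.2, -1.7, 6.3]
grip_width: 0.0093
t 24.25 p [ 0.5772 -0.0017  0.2946] grasp [ 0.5772 -0.0017  0.2996] gloc [-0.0549 -0.0018  0.2996]
x [0.995 0.1   0.   ] z [-0.001  0.013 -1.   ] zloc [ 0.     0.013 -1.   ] xloc [1.    0.001 0.   ] F [-1.4 -1.5  6.3] w 0.0093 q [-12.  23.  64.   1.  93. -18.]
```

Still held and well past upright. Continuing.

```bash
python3 -m crank '[0,0,0,-0.0131,-0.0013,-0.0044,0, 0,0,0,-0.0128,-0.0013,-0.0053,0, 0,0,0,-0.0124,-0.0012,-0.0062,0, 0,0,0,-0.0119,-0.0012,-0.0070,0, 0,0,0,-0.0114,-0.0011,-0.0078,0, 0,0,0,-0.0109,-0.0011,-0.0086,0]';python3 -c "from h import *;st()"
```

```text
time_s: 24.85
position: [0.5047, -0.0091, 0.2549]
tool_rot: [[0.995, 0.1, -0.002], [0.1, -0.995, 0.013], [-0.001, -0.013, -1.0]]
ft_force: [-0.1, -5.6, -1.3]
grip_width: 0.0085
t 24.85 p [ 0.5047 -0.0091  0.2549] grasp [ 0.5047 -0.0092  0.2599] gloc [-0.1277 -0.0021  0.2599]
x [ 0.995  0.1   -0.001] z [-0.002  0.013 -1.   ] zloc [-0.001  0.013 -1.   ] xloc [ 1.     0.001 -0.001] F [-0.6 -5.6 -1.3] w 0.0085 q [-15.  17.  80.   1.  83. -21.]
```

```bash
python3 -m crank '[0,0,0,-0.0102,-0.0010,-0.0094,0, 0,0,0,-0.0096,-0.0010,-0.0101,0, 0,0,0,-0.0088,-0.0009,-0.0107,0, 0,0,0,-0.0081,-0.0008,-0.0113,0, 0,0,0,-0.0073,-0.0007,-0.0118,0]';python3 -c "from h import *;st()"
```

```text
time_s: 25.35
position: [0.4612, -0.0136, 0.2016]
tool_rot: [[0.995, 0.1, -0.001], [0.1, -0.995, 0.012], [0.001, -0.012, -1.0]]
ft_force: [4.1, -3.9, -4.0]
grip_width: 0.0087
t 25.35 p [ 0.4612 -0.0136  0.2016] grasp [ 0.4612 -0.0137  0.2066] gloc [-0.1714 -0.0022  0.2066]
x [0.995 0.1   0.001] z [-0.001  0.012 -1.   ] zloc [ 0.001  0.012 -1.   ] xloc [1.    0.001 0.001] F [ 3.7 -4.3 -4. ] w 0.0087 q [-17.  15.  92.   1.  73. -23.]
```

```bash
python3 -m crank '[0,0,0,-0.0064,-0.0006,-0.0123,0, 0,0,0,-0.0056,-0.0006,-0.0127,0, 0,0,0,-0.0047,-0.0005,-0.0131,0, 0,0,0,-0.0037,-0.0004,-0.0134,0, 0,0,0,-0.0028,-0.0003,-0.0136,0]';python3 -c "from h import *;st()"
```

```text
time_s: 25.85
position: [0.4392, -0.016, 0.1367]
tool_rot: [[0.995, 0.1, 0.002], [0.1, -0.995, 0.012], [0.003, -0.012, -1.0]]
ft_force: [9.1, -1.7, -3.3]
grip_width: 0.0087
t 25.85 p [ 0.4392 -0.016   0.1367] grasp [ 0.4392 -0.0161  0.1417] gloc [-0.1936 -0.0024  0.1417]
x [0.995 0.1   0.003] z [ 0.002  0.012 -1.   ] zloc [ 0.003  0.012 -1.   ] xloc [1.    0.001 0.003] F [ 8.9 -2.6 -3.3] w 0.0087 q [-18.  18. 101.   1.  61. -24.]
```

```bash
python3 -m crank '[0,0,0,0,0,-0.0100,0, 0,0,0,0.0005,0,-0.008,0, 0,0,0,0.0005,0,-0.007,0, 0,0,0,0.0005,0,-0.005,0, 0,0,0,0,0,-0.004,0, 0,0,0,0,0,-0.003,0, 0,0,0,0,0,0,0]';python3 -c "from h import *;st()"
```

```text
time_s: 26.55
position: [0.4375, -0.016, 0.0989]
tool_rot: [[0.995, 0.101, -0.008], [0.101, -0.995, 0.013], [-0.006, -0.013, -1.0]]
ft_force: [-7.6, -9.0, -1.7]
grip_width: 0.0088
t 26.55 p [ 0.4375 -0.016   0.0989] grasp [ 0.4376 -0.0161  0.1039] gloc [-0.1952 -0.0022  0.1039]
x [ 0.995  0.101 -0.006] z [-0.008  0.013 -1.   ] zloc [-0.006  0.013 -1.   ] xloc [ 1.     0.002 -0.006] F [-8.5 -8.2 -1.7] w 0.0088 q [-18.  22. 104.   1.  55. -24.]
```

```bash
python3 -m crank '[0,0,0,-0.0005,0,-0.002,0, 0,0,0,0,0,-0.001,0, 0,0,0,0,0,0,0]';python3 -c "from h import *;st()"
```

```text
time_s: 26.85
position: [0.4376, -0.016, 0.0979]
tool_rot: [[0.995, 0.101, -0.005], [0.101, -0.995, 0.012], [-0.004, -0.012, -1.0]]
ft_force: [-12.6, -6.5, 22.3]
grip_width: 0.0085
t 26.85 p [ 0.4376 -0.016   0.0979] grasp [ 0.4376 -0.0161  0.1029] gloc [-0.1952 -0.0023  0.1029]
x [ 0.995  0.101 -0.004] z [-0.005  0.012 -1.   ] zloc [-0.004  0.012 -1.   ] xloc [ 1.     0.002 -0.004] F [-13.2  -5.3  22.3] w 0.0085 q [-18.  22. 104.   1.  55. -24.]
```

```bash
python3 -m crank '[0,0,0,0,0,-0.002,0, 0,0,0,0,0,0,0]';python3 -c "from h import *;st()"
```

```text
time_s: 27.05
position: [0.4376, -0.016, 0.0966]
tool_rot: [[0.995, 0.101, -0.004], [0.101, -0.995, 0.012], [-0.003, -0.012, -1.0]]
ft_force: [-15.9, -5.6, 33.5]
grip_width: 0.0085
t 27.05 p [ 0.4376 -0.016   0.0966] grasp [ 0.4376 -0.016   0.1016] gloc [-0.1951 -0.0022  0.1016]
x [ 0.995  0.101 -0.003] z [-0.004  0.012 -1.   ] zloc [-0.003  0.012 -1.   ] xloc [ 1.     0.002 -0.003] F [-16.4  -4.   33.5] w 0.0085 q [-18.  22. 104.   1.  55. -24.]
```

The flap is down on its supports: upward force builds as I press lightly and it moves no further. Next I'll release it and check the wrist kinematics for laying the carton sideways.

```bash
python3 -m crank '[0,0,0,0.0005,0,0.003,0, 0,0,0,0,0,0,15, 0,0,0,0,0,0,22, 0,0,0,0,0,0,22, 0,0,0,0,0,0.02,22, 0,0,0,0,0,0.04,22, 0,0,0,0,0,0.05,22, 0,0,0,0,0,0.05,50]';python3 -c "from h import *;st()"
cat > kin.py <<'E'
import numpy as np
from scipy.spatial.transform import Rotation as Ro
def orient(q):
    q=np.array(q,float);return (Ro.from_euler('ZYZYZ'[:3],[q[0],q[1]+q[2],q[3]],degrees=True)*Ro.from_euler('YZ',[q[4],q[5]+180],degrees=True)).as_matrix()
def wrist(R,q1,th):
    W=Ro.from_euler('ZY',[q1,th],degrees=True).as_matrix().T@R@Ro.from_euler('z',-180,degrees=True).as_matrix()
    a=Ro.from_matrix(W).as_euler('ZYZ',degrees=True);return a
E
python3 - <<'E'
from kin import *;from rig import *
s=observe();print((orient(s["q"])-s["tool_rot"]).round(3))
rot=lambda ax,d:Ro.from_euler(ax,d,degrees=True).as_matrix()
a=25
R0=rot('z',.7)@rot('y',a)@np.column_stack([[0,-1,0],[-1,0,0],[0,0,-1]])
print("R0",R0.round(3))
for th in(70,90):print("grip",wrist(R0,29,th).round(0))
for tilt in(0,25,45,65,80,90):
    Rf=rot('z',95)@rot('y',-tilt)@R0
    print(tilt,Rf[:,2].round(2),*[wrist(Rf,-36,th).round(0) for th in(95,110,120)])
E
```

```text
time_s: 27.85
position: [0.4386, -0.015, 0.2597]
tool_rot: [[0.995, 0.101, -0.003], [0.101, -0.995, 0.014], [-0.001, -0.015, -1.0]]
ft_force: [1.0, 0.0, -0.3]
grip_width: 0.032
t 27.85 p [ 0.4386 -0.015   0.2597] grasp [ 0.4386 -0.015   0.2647] gloc [-0.1941 -0.0013  0.2647]
x [ 0.995  0.101 -0.001] z [-0.003  0.014 -1.   ] zloc [-0.001  0.015 -1.   ] xloc [ 1.     0.002 -0.001] F [ 1.  -0.1 -0.3] w 0.032 q [-18.  10.  89.   1.  82. -24.]
[[ 0. -0. -0.]
 [-0. -0. -0.]
 [-0.  0. -0.]]
R0 [[ 0.012 -0.906 -0.423]
 [-1.    -0.011 -0.005]
 [ 0.     0.423 -0.906]]
grip [ 15. 131. 126.]
grip [ 12. 112. 121.]
0 [ 0.04 -0.42 -0.91] [-20.  69. -37.] [-23.  55. -31.] [-26.  46. -26.]
25 [ 0.01  0.   -1.  ] [  0.  85. -42.] [  0.  70. -42.] [  0.  60. -42.]
45 [-0.02  0.34 -0.94] [ 15.  98. -41.] [ 15.  83. -45.] [ 16.  74. -48.]
65 [-0.05  0.64 -0.77] [ 31. 110. -37.] [ 30.  98. -45.] [ 29.  89. -50.]
80 [-0.07  0.82 -0.57] [ 45. 119. -31.] [ 41. 108. -42.] [ 39. 100. -49.]
90 [-0.07  0.9  -0.42] [ 55. 123. -26.] [ 49. 114. -39.] [ 46. 107. -47.]
```

```bash
python3 -m crank '[0,0,-0.1385,0,0.030,0.003,70, 0,0,-0.1385,0,0.032,0.003,100, 0,0,-0.1385,0,0.032,0.003,100, 0,0,-0.1385,0,0.032,0.003,100, 0,0,-0.1385,0,0.032,0.003,100, 0,0,-0.1385,0,0.032,0.003,100, 0,0,-0.1385,0,0.032,0.003,100, 0,0,-0.1385,0,0.032,0.003,100, 0,0,-0.1385,0,0.032,0,100, 0,0,-0.1385,0,0.032,0,100, 0,0,-0.1385,0,0.032,0,100, 0,0,-0.1385,0,0.032,0,100, 0,0.109,0,0,0,0,100, 0,0.109,0,0,0,0,100, 0,0.109,0,0,0,0,100, 0,0.109,0,0,0,0,100, 0,0,0,0,0,0,100]';python3 -c "from h import *;st()"
python3 - <<'E'
from h import *
from rig import *
d=get_image("scene");np.savez("s6.npz",**d)
e=get_image("top");np.savez("t6.npz",**e)
c=lambda f,x,y,w,h,k:cv2.resize(f[y:y+h,x:x+w,::-1],(w*k,h*k),interpolation=2)
cv2.imwrite("pics/s6.png",np.hstack([c(d["frame"],240,115,130,150,4),c(e["frame"],185,80,65,150,4)]))
E
```

```text
time_s: 29.55
position: [0.4402, 0.3665, 0.2797]
tool_rot: [[0.007, -0.91, -0.414], [-1.0, -0.007, -0.0], [-0.003, 0.414, -0.91]]
ft_force: [-0.7, -0.5, -0.7]
grip_width: 0.0854
t 29.55 p [0.4402 0.3665 0.2797] grasp [0.4423 0.3666 0.2842] gloc [-0.1527  0.378   0.2842]
x [ 0.007 -1.    -0.003] z [-0.414 -0.    -0.91 ] zloc [-0.412  0.041 -0.91 ] xloc [-0.092 -0.996 -0.003] F [-0.8 -0.5 -0.7] w 0.0854 q [ 24.  32.  54.  11. 115. 116.]
```

View pics/s6.png

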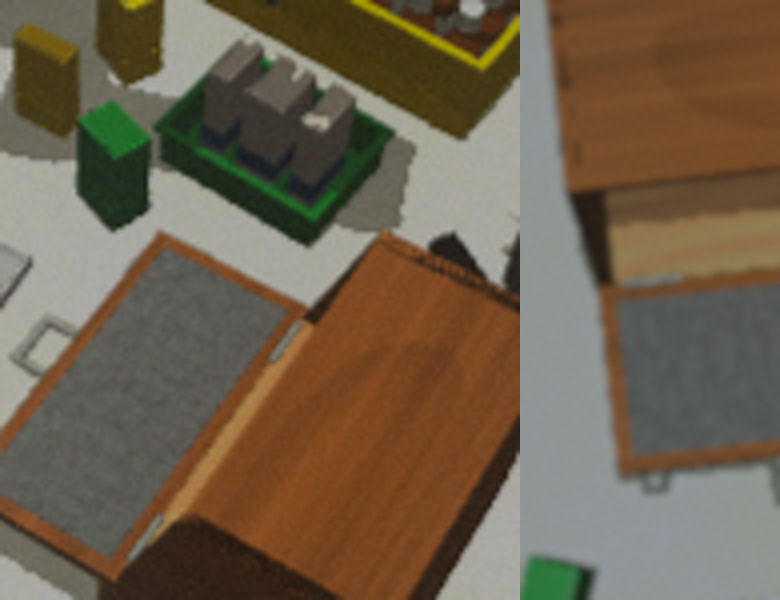

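```bash
python3 -m crank '[0,0,0,-0.003,0,-0.040,100, 0,0,0,0,0,-0.040,100, 0,0,0,0,0,-0.035,100, 0,0,0,0,0,-0.030,100, 0,0,0,0,0,-0.022,100, 0,0,0,0,0,-0.012,100, 0,0,0,0,0,0,100]';python3 -c "from h import *;st()"
```

```text
time_s: 30.35
position: [0.4351, 0.3668, 0.1026]
tool_rot: [[0.009, -0.912, -0.41], [-1.0, -0.01, -0.0], [-0.004, 0.41, -0.912]]
ft_force: [-0.2, -0.8, 0.4]
grip_width: 0.0853
t 30.35 p [0.4351 0.3668 0.1026] grasp [0.4372 0.3668 0.1071] gloc [-0.1577  0.3788  0.1071]
x [ 0.009 -1.    -0.004] z [-0.41  -0.    -0.912] zloc [-0.408  0.04  -0.912] xloc [-0.09  -0.996 -0.004] F [-0.2 -0.8  0.4] w 0.0853 q [ 24.  40.  70.  10.  92. 112.]
```

```bash
python3 -m crank '[0,0,0,0.002,0,-0.006,100, 0,0,0,0,0,0,100, 0,0,0,0,0,0,85, 0,0,0,0,0,0,60, 0,0,0,0,0,0,60, 0,0,0,0,0,0,60]' 40;python3 -c "from h import *;st()"; python3 -m crank '[0,0,0,0,0,0.005,60, 0,0,0,0,0,0.015,60, 0,0,0,0,0,0,60]';python3 -c "from h import *;st()"
```

```text
time_s: 30.95
position: [0.4381, 0.367, 0.0978]
tool_rot: [[0.008, -0.913, -0.408], [-1.0, -0.01, 0.001], [-0.005, 0.408, -0.913]]
ft_force: [1.2, 0.6, 6.0]
grip_width: 0.0635
t 30.95 p [0.4381 0.367  0.0978] grasp [0.4402 0.3669 0.1024] gloc [-0.1547  0.3786  0.1024]
x [ 0.008 -1.    -0.005] z [-0.408  0.001 -0.913] zloc [-0.406  0.042 -0.913] xloc [-0.091 -0.996 -0.005] F [1.3 0.5 6. ] w 0.0635 q [ 24.  40.  70.  10.  92. 112.]
time_s: 31.25
position: [0.4384, 0.367, 0.1183]
tool_rot: [[0.008, -0.913, -0.407], [-1.0, -0.01, 0.001], [-0.005, 0.407, -0.913]]
ft_force: [0.5, 0.3, -1.8]
grip_width: 0.0636
t 31.25 p [0.4384 0.367  0.1183] grasp [0.4404 0.367  0.1229] gloc [-0.1545  0.3787  0.1229]
x [ 0.008 -1.    -0.005] z [-0.407  0.001 -0.913] zloc [-0.405  0.042 -0.913] xloc [-0.091 -0.996 -0.005] F [ 0.5  0.2 -1.8] w 0.0636 q [ 24.  39.  69.  10.  94. 112.]
```

```bash
python3 -m crank '[0,0,0,0,0,0.025,60, 0,0,0,0,0,0.035,60, 0,0,0,0,0,0.035,60, 0,0,0,0,0,0.035,60, 0,0,0,0,0,0.035,60, 0,0,0,0,0,0.025,60]';python3 -m crank '[0,0,0.05,0.002,-0.010,0,60, 0,0,0.08,0.004,-0.020,0,60, 0,0,0.1,0.0064,-0.0304,0,60, 0,0,0.11,0.0064,-0.0304,0,60, 0,0,0.11,0.0064,-0.0304,0,60, 0,0,0.11,0.0064,-0.0304,0,60, 0,0,0.11,0.0064,-0.0304,0,60, 0,0,0.11,0.0064,-0.0304,0,60, 0,0,0.11,0.0064,-0.0304,0,60, 0,0,0.11,0.0064,-0.0304,0,60, 0,0,0.11,0.0064,-0.0304,0,60, 0,0,0.11,0.0064,-0.0304,0,60, 0,0,0.11,0.0064,-0.0304,0,60, 0,0,0.11,0.0064,-0.0304,0,60, 0,0,0.11,0.0064,-0.0304,0,60, 0,0,0.1,0.0064,-0.0304,0,60, 0,0,0.061,0.0064,-0.020,0,60, 0,0,0,0.001,-0.010,0,60, 0,0,0,0,0,0,60]';python3 -c "from h import *;st()"
```

```text
time_s: 31.85
position: [0.4378, 0.3668, 0.3087]
tool_rot: [[0.008, -0.913, -0.408], [-1.0, -0.01, 0.001], [-0.005, 0.408, -0.913]]
ft_force: [0.7, -0.1, -1.5]
grip_width: 0.0637
time_s: 33.75
position: [0.5405, -0.1195, 0.3064]
tool_rot: [[0.989, 0.134, 0.055], [0.145, -0.903, -0.405], [-0.005, 0.409, -0.912]]
ft_force: [0.5, 0.0, -1.7]
grip_width: 0.0634
t 33.75 p [ 0.5405 -0.1195  0.3064] grasp [ 0.5403 -0.1175  0.311 ] gloc [-0.1031 -0.1133  0.311 ]
x [ 0.989  0.145 -0.005] z [ 0.055 -0.405 -0.912] zloc [ 0.014 -0.409 -0.912] xloc [ 0.999  0.046 -0.005] F [ 0.5 -0.  -1.7] w 0.0634 q [-15.  18.  73. -23.  79. -21.]
```

```bash
python3 -m crank '[0,0,-0.046,0,0,0,60, 0.05,0.005,0,0,0,0,60, 0.08,0.008,0,0,0,0,60, 0.1,0.01,0,0,0,0,60, 0.1,0.01,0,0,0,0,60, 0.1,0.01,0,0,0,0,60, 0.1,0.01,0,0,0,0,60, 0.1,0.01,0,0,0,0,60, 0.1,0.01,0,0,0,0,60, 0.1,0.01,0,0,0,0,60, 0.1,0.01,0,0,0,0,60, 0.1,0.01,0,0,0,0,60, 0.1,0.01,0,0,0,0,60, 0.1,0.01,0,0,0,0,60, 0.1,0.01,0,0,0,0,60, 0.1,0.01,0,0,0,0,60, 0.08,0.008,0,0,0,0,60, 0.05,0.005,0,0,0,0,60, 0,0,0,0,0,0,60]';python3 -c "
from h import *
s,R,p,g=st()
import numpy as np
# carton axes in tool frame from the grip
Rg=np.array([[.008,-.913,-.407],[-1,-.01,.001],[-.005,.407,-.913]]);Rc=R@Rg.T@np.array([[1,-.009,0],[.009,1,0],[0,0,1]])
print('carton x,z local',(b.R.T@Rc)[:,0].round(3),(b.R.T@Rc)[:,2].round(3))"
```

```text
time_s: 35.65
position: [0.541, -0.1182, 0.3057]
tool_rot: [[0.995, 0.041, -0.096], [0.105, -0.408, 0.907], [-0.002, -0.912, -0.41]]
ft_force: [-0.3, -0.5, -1.6]
grip_width: 0.0634
t 35.65 p [ 0.541  -0.1182  0.3057] grasp [ 0.5415 -0.1228  0.3077] gloc [-0.1024 -0.1187  0.3077]
x [ 0.995  0.105 -0.002] z [-0.096  0.907 -0.41 ] zloc [-0.006  0.912 -0.41 ] xloc [ 1.     0.006 -0.002] F [-0.4 -0.5 -1.6] w 0.0634 q [-41.  36.  63.  50. 127. -33.]
carton x,z local [0.001 0.003 1.   ] [ 0.001 -1.     0.003]
```

```bash
python3 -c "
from h import *
t=dict(np.load('top0.npz'));print(onz(t,338,138,.08),onz(t,353,195,.1))"
python3 -m crank '[0,0,0,0,0.002,-0.020,60, 0,0,0,0,0,-0.030,60, 0,0,0,0,0,-0.030,60, 0,0,0,0,0,-0.030,60, 0,0,0,0,0,-0.025,60, 0,0,0,0,0,-0.015,60, 0,0,0,0,0,-0.008,60, 0,0,0,0,0,0,60]';python3 -c "from h import *;st()"
```

```text
[ 0.66194558 -0.29781049  0.08      ] [ 0.45930012 -0.34198219  0.1       ]
time_s: 36.45
position: [0.541, -0.1166, 0.1489]
tool_rot: [[0.995, 0.045, -0.094], [0.104, -0.41, 0.906], [0.002, -0.911, -0.413]]
ft_force: [-0.3, 0.7, -0.7]
grip_width: 0.0634
t 36.45 p [ 0.541  -0.1166  0.1489] grasp [ 0.5414 -0.1211  0.1509] gloc [-0.1023 -0.1171  0.1509]
x [0.995 0.104 0.002] z [-0.094  0.906 -0.413] zloc [-0.004  0.911 -0.413] xloc [1.    0.005 0.002] F [-0.2  0.7 -0.7] w 0.0634 q [-41.  46.  72.  42. 113. -49.]
```

Nearly there, so I'll make the last 23 mm slowly and watch the force.

```bash
python3 -m crank '[0,0,0,0,0,-0.006,60, 0,0,0,0,0,-0.005,60, 0,0,0,0,0,-0.004,60, 0,0,0,0,0,-0.003,60, 0,0,0,0,0,0,60]';python3 -c "from h import *;st()"
python3 - <<'E'
from h import *
from rig import *
d=get_image("scene");e=get_image("top")
c=lambda f,x,y,w,h,k:cv2.resize(f[y:y+h,x:x+w,::-1],(w*k,h*k),interpolation=2)
cv2.imwrite("pics/s7.png",np.hstack([c(d["frame"],215,165,110,130,4),c(e["frame"],215,80,80,130,4)]))
E
```

```text
time_s: 36.95
position: [0.5408, -0.1168, 0.1308]
tool_rot: [[0.995, 0.045, -0.093], [0.104, -0.41, 0.906], [0.002, -0.911, -0.412]]
ft_force: [0.6, 0.8, -1.6]
grip_width: 0.064
t 36.95 p [ 0.5408 -0.1168  0.1308] grasp [ 0.5413 -0.1214  0.1328] gloc [-0.1025 -0.1173  0.1328]
x [0.995 0.104 0.002] z [-0.093  0.906 -0.412] zloc [-0.003  0.911 -0.412] xloc [1.    0.005 0.002] F [ 0.7  0.7 -1.6] w 0.064 q [-41.  47.  73.  42. 112. -51.]
```

View pics/s7.png

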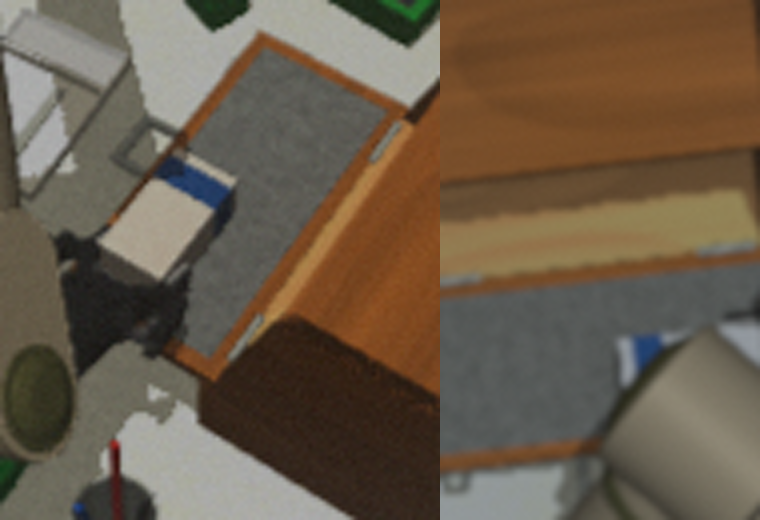

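The scene half shows the carton lying level just over the flap, label end towards (200,180) and clear of the edges. Pictures are used up, so I'll finish by force and numbers.

```bash
python3 -m crank '[0,0,0,0,0,-0.0015,60, 0,0,0,0,0,-0.0015,60, 0,0,0,0,0,0,60]';python3 -c "from h import *;st()"
```

```text
time_s: 37.35
position: [0.5408, -0.1168, 0.1279]
tool_rot: [[0.995, 0.045, -0.093], [0.104, -0.41, 0.906], [0.003, -0.911, -0.412]]
ft_force: [0.4, -0.5, -0.7]
grip_width: 0.0635
t 37.35 p [ 0.5408 -0.1168  0.1279] grasp [ 0.5413 -0.1213  0.1299] gloc [-0.1025 -0.1173  0.1299]
x [0.995 0.104 0.003] z [-0.093  0.906 -0.412] zloc [-0.003  0.911 -0.412] xloc [1.    0.005 0.003] F [ 0.3 -0.5 -0.7] w 0.0635 q [-41.  47.  73.  42. 112. -51.]
```

```bash
python3 -m crank '[0,0,0,0,0,-0.0015,60, 0,0,0,0,0,0,60]';python3 -c "from h import *;st()"
```

```text
time_s: 37.55
position: [0.5408, -0.1168, 0.1264]
tool_rot: [[0.995, 0.045, -0.093], [0.104, -0.41, 0.906], [0.003, -0.911, -0.412]]
ft_force: [0.3, -0.6, -1.0]
grip_width: 0.0636
t 37.55 p [ 0.5408 -0.1168  0.1264] grasp [ 0.5413 -0.1214  0.1284] gloc [-0.1025 -0.1173  0.1284]
x [0.995 0.104 0.003] z [-0.093  0.906 -0.412] zloc [-0.003  0.911 -0.412] xloc [1.    0.005 0.003] F [ 0.2 -0.6 -1. ] w 0.0636 q [-41.  47.  73.  42. 112. -51.]
```

```bash
python3 -m crank '[0,0,0,0,0,-0.0012,60, 0,0,0,0,0,0,60]';python3 -c "from h import *;st()"
```

```text
time_s: 37.75
position: [0.5408, -0.1168, 0.1252]
tool_rot: [[0.995, 0.045, -0.093], [0.104, -0.41, 0.906], [0.003, -0.911, -0.412]]
ft_force: [0.1, 0.3, -2.0]
grip_width: 0.0636
t 37.75 p [ 0.5408 -0.1168  0.1252] grasp [ 0.5413 -0.1213  0.1273] gloc [-0.1024 -0.1173  0.1273]
x [0.995 0.104 0.003] z [-0.093  0.906 -0.412] zloc [-0.003  0.911 -0.412] xloc [1.    0.005 0.003] F [ 0.1  0.3 -2. ] w 0.0636 q [-41.  48.  73.  42. 111. -51.]
```

```bash
python3 -m crank '[0,0,0,0,0,-0.0012,60, 0,0,0,0,0,0,60]';python3 -c "from h import *;st()"
```

```text
time_s: 37.95
position: [0.5408, -0.1168, 0.1242]
tool_rot: [[0.995, 0.045, -0.093], [0.104, -0.41, 0.906], [0.003, -0.911, -0.412]]
ft_force: [0.2, -0.1, -1.2]
grip_width: 0.0637
t 37.95 p [ 0.5408 -0.1168  0.1242] grasp [ 0.5413 -0.1214  0.1262] gloc [-0.1024 -0.1173  0.1262]
x [0.995 0.104 0.003] z [-0.093  0.906 -0.412] zloc [-0.003  0.911 -0.412] xloc [1.    0.005 0.003] F [ 0.2 -0.1 -1.2] w 0.0637 q [-41.  48.  73.  42. 111. -51.]
```

```bash
python3 -m crank '[0,0,0,0,0,-0.0012,60, 0,0,0,0,0,0,60]';python3 -c "from h import *;st()"
```

```text
time_s: 38.15
position: [0.5408, -0.1169, 0.1236]
tool_rot: [[0.995, 0.046, -0.093], [0.104, -0.409, 0.907], [0.004, -0.911, -0.411]]
ft_force: [-0.1, -2.4, 4.9]
grip_width: 0.0637
t 38.15 p [ 0.5408 -0.1169  0.1236] grasp [ 0.5413 -0.1214  0.1257] gloc [-0.1024 -0.1174  0.1257]
x [0.995 0.104 0.004] z [-0.093  0.907 -0.411] zloc [-0.003  0.911 -0.411] xloc [1.    0.005 0.004] F [-0.4 -2.4  4.9] w 0.0637 q [-41.  48.  73.  42. 111. -51.]
```

Run:
```python
# bottom edge of the carton vs flap, from the scene picture: rows of brightness along the carton's visible sides
from h import *
from rig import *
d=get_image("scene");np.savez("s8.npz",**d)
hsv=cv2.cvtColor(d["frame"],cv2.COLOR_RGB2HSV)
m=cv2.inRange(hsv,(0,0,150),(40,70,255));m[:195]=0;m[245:]=0;m[:,:235]=0;m[:,280:]=0
n,l,s,c=cv2.connectedComponentsWithStats(m)
i=1+np.argmax(s[1:,4]);print(s[i],c[i])
q=cv2.boxPoints(cv2.minAreaRect(np.argwhere(l==i)[:,::-1].astype(np.float32)))
for z in(.151,.155):
    w=[onz(d,u,v,z) for u,v in q];print(z,[(b.R.T@(p-b.o))[:2].round(3).tolist() for p in w])
```

```text
[241 212  27  23 351] [253.63817664 222.62108262]
0.151 [[-0.132, -0.137], [-0.135, -0.05], [-0.073, -0.058], [-0.072, -0.143]]
0.155 [[-0.131, -0.138], [-0.134, -0.052], [-0.072, -0.06], [-0.071, -0.145]]
```

```bash
python3 -m crank '[0,0,0,0,0,-0.0006,60, 0,0,0,0,0,0,60, 0,0,0,0,0,0,78, 0,0,0,0,0,0,85, 0,0,0,0,0,0,95, 0,0,0,0,0,0,95]';python3 -c "from h import *;st()"
```

```text
time_s: 38.8
position: [0.5408, -0.1168, 0.1221]
tool_rot: [[0.995, 0.045, -0.093], [0.104, -0.41, 0.906], [0.003, -0.911, -0.412]]
ft_force: [-0.0, -0.8, -0.4]
grip_width: 0.0811
t 38.8 p [ 0.5408 -0.1168  0.1221] grasp [ 0.5413 -0.1213  0.1242] gloc [-0.1024 -0.1172  0.1242]
x [0.995 0.104 0.003] z [-0.093  0.906 -0.412] zloc [-0.003  0.911 -0.412] xloc [1.    0.005 0.003] F [-0.1 -0.8 -0.4] w 0.0811 q [-41.  48.  73.  42. 111. -51.]
```

Released with no residual force. Backing out up and away.

```bash
python3 -m crank '[0,0,0,0,-0.005,0.006,95, 0,0,0,0,-0.008,0.010,95, 0,0,0,0,-0.010,0.015,95, 0,0,0,0,-0.010,0.020,95, 0,0,0,0,-0.010,0.030,95, 0,0,0,0,0,0.04,95, 0,0,0,0,0,0.045,95, 0,0,0,-0.03,0,0.035,95, 0,0,0,-0.04,0,0.02,95, 0,0,0,-0.04,-0.02,0,95, 0,0,0,-0.04,-0.02,0,95, 0,0,0,-0.04,-0.02,0,95, 0,0,0,0,0,0,95]';python3 - <<'E'
from h import *
from rig import *
st()
d=get_image("scene");e=get_image("top");np.savez("s9.npz",**d);np.savez("t9.npz",**e)
loc=lambda p:(b.R.T@(p-b.o)).round(3)
for nm,im,ro in(("scene",d,(195,250,235,285)),("top",e,(95,175,220,305))):
    hsv=cv2.cvtColor(im["frame"],cv2.COLOR_RGB2HSV);y0,y1,x0,x1=ro
    m=np.zeros(hsv.shape[:2],np.uint8);m[y0:y1,x0:x1]=cv2.inRange(hsv,(0,0,140),(180,70,255))[y0:y1,x0:x1]|cv2.inRange(hsv,(100,90,60),(125,255,255))[y0:y1,x0:x1]
    n,l,s,c=cv2.connectedComponentsWithStats(m)
    for i in range(1,n):
        if s[i,4]>80:
            q=cv2.boxPoints(cv2.minAreaRect(np.argwhere(l==i)[:,::-1].astype(np.float32)));print(nm,s[i],[loc(onz(im,u,v,.151))[:2].tolist() for u,v in q])
# brown flap extent / unchanged things
for nm,f0,im in(("scene","scene0.npz",d),("top","top0.npz",e)):
    df=cv2.absdiff(np.load(f0)["frame"],im["frame"]).max(2);m=(cv2.medianBlur(df,3)>45).astype(np.uint8)
    n,l,s,c=cv2.connectedComponentsWithStats(m);print(nm,[(x[:4].tolist(),int(x[4])) for x in s[1:] if x[4]>40])
E
```

```text
time_s: 40.1
position: [0.348, -0.2221, 0.3444]
tool_rot: [[0.995, 0.043, -0.089], [0.099, -0.411, 0.906], [0.002, -0.911, -0.413]]
ft_force: [-0.1, 0.3, -0.1]
grip_width: 0.0808
t 40.1 p [ 0.348  -0.2221  0.3444] grasp [ 0.3484 -0.2266  0.3464] gloc [-0.3047 -0.2029  0.3464]
x [0.995 0.099 0.002] z [-0.089  0.906 -0.413] zloc [ 0.001  0.911 -0.413] xloc [ 1.    -0.     0.002] F [-0.1  0.4 -0.1] w 0.0808 q [-62.  26.  74.  32. 139. -55.]
scene [235 195  16  34 300] [[-0.151, -0.156], [-0.221, -0.032], [-0.177, -0.012], [-0.11, -0.136]]
scene [240 203  34  33 518] [[-0.135, -0.138], [-0.132, -0.01], [-0.068, -0.023], [-0.073, -0.148]]
top [301  95   4  73 191] [[0.148, -0.185], [0.147, -0.195], [-0.097, -0.167], [-0.096, -0.157]]
top [272 162  24  13 283] [[-0.068, -0.062], [-0.077, -0.139], [-0.117, -0.134], [-0.108, -0.058]]
top [261 164  10  11  99] [[-0.071, -0.025], [-0.074, -0.055], [-0.108, -0.051], [-0.104, -0.021]]
scene [([88, 48, 48, 68], 1679), ([154, 66, 91, 121], 4122), ([129, 95, 22, 10], 121), ([154, 101, 9, 11], 54), ([18, 104, 98, 142], 4949), ([80, 105, 130, 178], 8
[... 373 characters left out ...]
, 357), ([249, 202, 148, 62], 4087), ([396, 205, 42, 54], 1146), ([411, 226, 12, 9], 98), ([230, 244, 19, 17], 167), ([279, 245, 42, 23], 408), ([197, 248, 33, 68], 1146), ([320, 250, 23, 20], 178), ([296, 265, 15, 29], 260), ([310, 266, 83, 97], 3791), ([361, 268, 14, 13], 112), ([397, 269, 47, 62], 1128), ([238, 270, 10, 10], 61), ([249, 270, 24, 26], 408), ([425, 270, 34, 12], 212), ([444, 277, 36, 50], 610), ([459, 276, 13, 8], 71), ([248, 287, 9, 15], 55), ([276, 288, 25, 22], 391), ([231, 290, 6, 23], 80), ([443, 291, 13, 14], 153), ([412, 293, 13, 11], 128), ([428, 292, 14, 12], 131), ([307, 296, 22, 4], 60), ([328, 312, 17, 11], 48), ([277, 340, 6, 16], 60), ([238, 354, 12, 13], 76)]
```

```bash
python3 -c "
from rig import *
print(close_job())"
```

```text
the job is handed in; nothing more can be done
None
```

The bureau is ready for labelling, and I handed the job in at about 40 s of the 72 s allowed.

- **Supports:** I pulled both right out to their stops. The force rose at each stop (about 32 N right, 22 N left), and a later picture shows both supports out.
- **Flap:** It took four tries. Three times the grip across the handle's legs slipped off between just short of upright and about 30° past it. Twice the flap came to rest on the closed fingers, and the third time it stayed just short of upright; I pushed it shut each time. I then pinched the bow bar itself and lowered it steadily onto the supports. A picture shows it level.
- **Carton:** I took the thick carton, the middle one in the tray, and laid it flat on a broad side. It touched down at about 5 N and I then pressed 0.6 mm further. At release the force was about zero.
- **Last checks:** In the scene view, its upper face measures about 125 × 64 mm and lies 70 to 135 mm out from the hinge, on the right half of the flap and inside its edges. Compared with the start pictures, nothing changed at the bottles, the pen pot or the other two cartons.

**Disagreements:** The carton touched down about 3 mm lower than I had worked out, which is close to the calibration error. The top view splits the carton into two patches, cut at its blue band, so its outline there is rougher. I had used up my pictures by then, so this last check was by numbers only.

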